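# Dead supply, then the spanner that fits the rotor nut

### The arm

A 6-joint arm with a two-finger parallel gripper is mounted at the origin on the work surface. World frame = base frame: x ahead of the robot, y to its left, z up, the work surface at z = 0. Lengths are in m, angles in rad, forces in N, time in s.
With the tool pointing down it reaches from about 0.25 to 0.775 m from the base axis. Payload 4 kg.
Tool frame: the origin (TCP) lies midway between the tips of the shut fingers; the grasp point (between the pads) lies robot.tcp_to_grasp behind it (robot.tcp_to_grasp is the distance from the TCP to the grasp point, in m); y points along the fingers, x is the direction in which the jaws open and shut, and the axes are right-handed (so a half turn about y gives the same grasp; the last joint's range is limited). The gripper opens to 94 mm and grips with 3 to 60 N. Pads are 16 mm wide; open, the fingers measure 119 mm over their backs; the gripper's body (75 mm by 177 mm) begins 78 mm behind the grasp point.
Start: joints at [-1.318, 0.087, 1.371, -0, 1.684, -0.103], TCP at [0.192, -0.516, 0.206] pointing down, gripper open.
Joint ranges: [-3.1, 3.1], [-0.76, 2.03], [0.27, 2.55], [-1.08, 4.22], [0.17, 2.65], [-2.57, 2.57]. Speed limits (rad/s): [2.79, 2.79, 3.14, 3.14, 3.14, 3.14].

### API

Orientations are given as [roll, pitch, yaw] about the fixed x, y, z axes, in that order (R = Rz(yaw) Ry(pitch) Rx(roll)).
In Python, from bench import robot gives the robot as it stands.
- The arm moves only by the tool arm_command, never from a script. Its argument "series" is text: rows parted by semicolons, each of 7 numbers parted by spaces: the turn, a rotation vector about the tool's x, y, z in rad, then the shift along the tool's x, y, z in m, then the finger opening in m, from 0 to 0.094. A call has 1 to 12 rows; each row shifts and turns the pose as measured when the row begins, along the tool's axes as they then stand; what a row does not reach is not made up. A row lasts 1/10 s, in which the tool goes at most 50 mm and 8.59 degrees, less where a joint would pass 70% of its speed; a pose out of reach is approached as far as the arm can. A call with a gripper value outside its range is refused whole. The fingers move at their own pace and stop on an object; the grip force is fixed at half the most. Time passes only in rows, so rows that do not move let the fingers close. It gives the time, the measured TCP pose, the force and the opening at its end, in the units of the state.
- robot.get_obs(): the state, without advancing time (a new reading comes with each control period).
- robot.snapshot(name): name is "scene" or "top" or "wrist"; returns the picture (480x640x3 uint8, blue, green, red); there is no depth.
- robot.camera_params(name): a dict with "fx", "fy", "cx", "cy" (pixels), "distortion" ([k1, k2, p1, p2, k3] as OpenCV has them; the pictures are not rectified), "extrinsics" (4x4, takes a point from camera to world coordinates). Camera axes: x right, y up, looking along -z (the intrinsics and any distortion apply to the point x, -y, -z); pixel columns grow to the right and rows downward; lengths in m; the calibration is good to about 2 mm. A picture is of the moment at which its call begins: read the wrist's pose just before it. camera_params takes no time and is no camera call; for the wrist camera it gives the pose at the moment of the call.
- robot.close_job(): hands the job in, once; it reports no verdict.
Trained networks look in the newest picture that a camera, given by its name, has taken for a name from the list of things; names that differ only in an ending like _2 or _b are one class to them, and where a whole thing is asked for, a point or a joint stands for the part that bears it (a point fixed in the world has none). Each returns a list of dicts, best first, with "score" (0 to 1); they miss things now and then, are a little off and sometimes report something else, mostly with a low value. They report only what shows in the picture. A call takes as long as a camera call. They do not tell look-alikes from the thing itself.
- robot.spot_in(camera, target): "centre" ([x, y, z] in m, in the coordinates of the camera as it stood for that picture, good to about 4 mm: the middle of the surface that is visible of it).
The state is a dict: "time": time; "joint_positions": joint angles; "qvel": joint speeds; "joint_torque": joint torques, N m; "tool_pos": TCP position; "ee_rot": TCP orientation; "wrist_force": force on the tool from outside, world axes, zero at the start; "wrist_torque": the same for the moment, N m; "width": finger opening in m.
Only numpy, scipy, OpenCV 4.12 (cv2) and the standard library are available. Lean on these libraries where they do the work, as an engineer would, in place of code of your own. Each camera call takes 0.05 s, during which the arm holds its last target.

### The job

The rotor of the small centrifuge is to come off. First make the machine dead: pull the fuse carrier up out of the grey supply box and leave it in the white tray. Then try the T-handle socket spanners from the stand on the rotor's hexagon nut, one after another, returning each that does not go on to a place in the stand, until you have the one that fits (one is plainly too slim and can stay where it is); finish still gripping that one, upright and fully down over the nut, without letting go, and leave the other glassware and lab things where they are.

Things in the scene. Friction and masses are not known exactly. Their poses are not given: they have to be found in the camera images.
- supply_box: grey bench supply box, fixed: 130 mm along own x, 90 mm along own y, 75 mm high; origin under its centre on the bench. The fuse slot is in the middle of its flat top.
- box_slot (a point): centre of the fuse slot, level with the box's top, 75 mm above the bench. Two sprung detents hold the carrier: it comes out straight up against 8 to 20 N over the first 10 mm, then easily, and is clear after 27 mm.
- carrier_grip (a point): centre of the black grip tab of the fuse carrier in the box: tab 40 mm long (own x), 12 mm thick (own y, the way to pinch it), 44 mm high, on a 50 x 30 x 6 mm flange that lies on the box's top; this point is 22 mm above the flange, 28 mm above the box's top. A 32 x 16 mm white stem reaches 27 mm below the flange (77 mm tall in all, 0.06 kg). z up.
- tray_in (a point): centre of the inner floor (4 mm above the bench) of the open white tray, 220 mm along own x, 160 mm along own y, 40 mm high, walls 4 mm, fixed. A petri dish stands in the half at +x; the half at -x is free.
- grip_a (a point): centre of the black T-grip of spanner a, one of three T-handle socket spanners with equal grips, standing upright in the stand. The grip is a bar 75 mm long (own x), 18 mm thick (own y, the way to pinch it), 34 mm high; this point is 98 mm above the spanner's mouth and 17 mm below its top. z up; 0.22 kg. Which spanner stands at which place changes.
- grip_b (a point): the same point of spanner b.
- grip_c (a point): the same point of spanner c.
- mouth_a (a point): centre of the open lower end of spanner a: round steel barrel 36 mm across, 50 mm high, with a hexagonal hole 26 mm deep, two of its corners along own x. Spanners a and b look alike: one has a hole 26 mm across flats, which goes over the nut, the other 22.5 mm, too small. Which is which is not marked and cannot be seen while they stand: try them.
- mouth_b (a point): the same point of spanner b.
- mouth_c (a point): the same point of spanner c, whose barrel is plainly slimmer, 27 mm across (hole 17 mm across flats, far too small).
- stand: fixed aluminium stand for the spanners, 75 mm (own x) by 235 mm (own y), origin under its centre: foot plate 8 mm thick and an upper plate 20 to 26 mm above the bench with three 42 mm holes in a row, 75 mm apart along own y (3 mm play all round a 36 mm barrel).
- place_left (a point): place in the stand at its own +y: the point on the foot plate, 8 mm above the bench, on which the centre of a standing spanner's mouth rests. z up.
- place_mid (a point): the same point of the middle place.
- place_right (a point): the same point of the place at -y.
- centrifuge: compact white benchtop centrifuge, fixed: housing 250 mm (own x, front at -x) by 210 mm, rim 130 mm above the bench, round bowl 170 mm across with the rotor in it; the lid stands open at own +x, 110 mm and more from the rotor's axis, up to 315 mm high. Origin under the housing's centre.
- hub_nut (a point): centre of the underside of the hexagon nut on the rotor, on its washer, 104 mm above the bench: 24 mm across flats, 14 mm high, chamfered, a stud end 6 mm above it; a hexagon corner along own x (repeats every 60 degrees), z up. The right spanner's mouth comes down to this point (1 mm play, 8 degrees); a wrong one stays 8 mm or more higher. The rotor turns stiffly (0.08 Nm).
Things that resemble listed ones, but are neither listed nor needed, are in the scene too. Leave any green or purple look-alike of the part that bears grip_b alone.

How it is judged:
By the outcome, as a careful person would: the job done as asked, in the order asked, and still so for the second after the job is handed in, while the arm keeps its last pose, push and grip.
It also fails if it takes over 67 s, if anything falls off the work surface, if the arm or the gripper's body presses on something with over 40 N, if the wrist force passes 120 N, or if a joint passes its speed limit or range.

## Working session

There is one attempt and no reset: what is moved stays moved. The work goes in short steps, Python scripts to look and compute and a tool call to move; the robot and the scene stay as the last step left them, time stands still between calls to the robot, and variables do not carry over. Pictures are saved under pics/ and viewed, and the job is handed in when it is done.

Besides the shell and the picture viewer there is one more tool, called after "Request:" as name(argument=value, ...) on one line, values as JSON. arm_command: Moves the arm, as the interface text tells. Its arguments: {"type":"object","properties":{"series":{"type":"string"}},"required":["series"]}

```bash
ls; mkdir -p pics
python3 - <<'E'
from bench import robot
import cv2
o=robot.get_obs();print(o, robot.tcp_to_grasp)
for c in ("scene","top","wrist"):
    im=robot.snapshot(c);cv2.imwrite(f"pics/{c}0.png",im)
    p=robot.camera_params(c);print(c,p)
E
```

```text
pics
{'time': 0.0, 'joint_positions': array([-1.31810707e+00,  8.79568811e-02,  1.37225304e+00, -2.19731190e-06,
        1.68360702e+00, -1.03094914e-01]), 'qvel': array([-3.65618829e-04, -2.36835301e-04, -2.02424606e-06, -3.06456393e-04,
        2.38058506e-03, -6.53813549e-04]), 'joint_torque': array([ 7.88260422e-05, -3.40182245e+01, -3.02424824e+01,  7.17198174e-02,
        3.30691575e-02, -1.74865231e-04]), 'tool_pos': array([ 0.19143716, -0.5150163 ,  0.20430378]), 'ee_rot': array([-1.57056959,  0.0022127 , -1.21501215]), 'wrist_force': array([-0.03022007,  0.28692267, -0.32217648]), 'wrist_torque': array([-0.03861969, -0.01331731,  0.01515175]), 'width': 0.09398428368466459} 0.0188
scene {'fx': 440.91127780519093, 'fy': 440.91127780519093, 'cx': 321.266220654698, 'cy': 241.24237553295072, 'distortion': array([-0.0743437,  0.       ,  0.       ,  0.       ,  0.       ]), 'extrinsics': array([[-0.58109955, -0.52342939,  0.62317332,  0.93598969],
       [ 0.81381519, -0.37872697,  0.44076152,  0.39653341],
       [ 0.00530501,  0.76327423,  0.64605286,  0.56600429],
       [ 0.  
[... 254 characters left out ...]
s': array([[ 0.00576559,  0.99908779, -0.04231253,  0.46131649],
       [-0.99998183,  0.00568589, -0.00200354,  0.06868239],
       [-0.00176113,  0.04232332,  0.99910241,  1.06437959],
       [ 0.        ,  0.        ,  0.        ,  1.        ]])}
wrist {'fx': 415.0334165310601, 'fy': 415.0334165310601, 'cx': 323.9488123838051, 'cy': 230.84784567666327, 'distortion': array([0.00730206, 0.        , 0.        , 0.        , 0.        ]), 'extrinsics': array([[ 0.34862993,  0.90088016,  0.2585964 ,  0.26737228],
       [-0.93725979,  0.3354273 ,  0.09504006, -0.48760854],
       [-0.00112059, -0.27550582,  0.96129875,  0.38347429],
       [ 0.        ,  0.        ,  0.        ,  1.        ]])}
```

View pics/scene0.png

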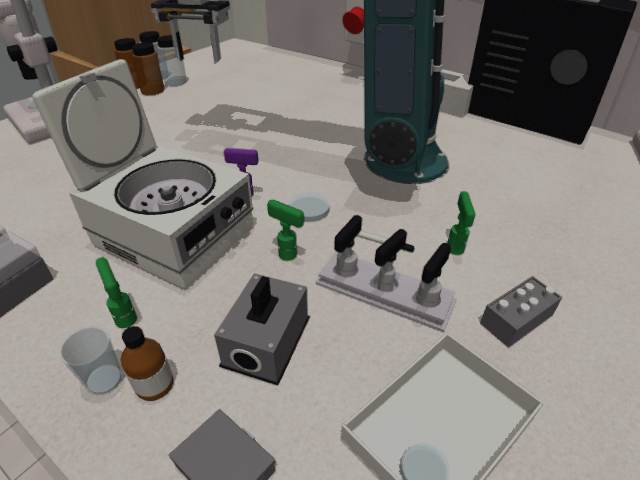

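View pics/top0.png

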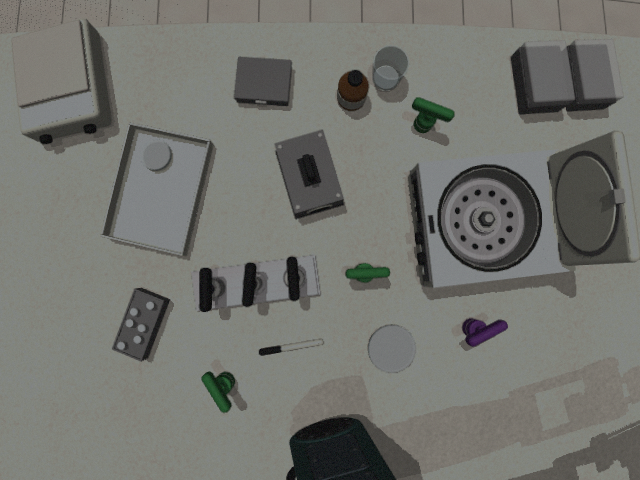

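View pics/wrist0.png

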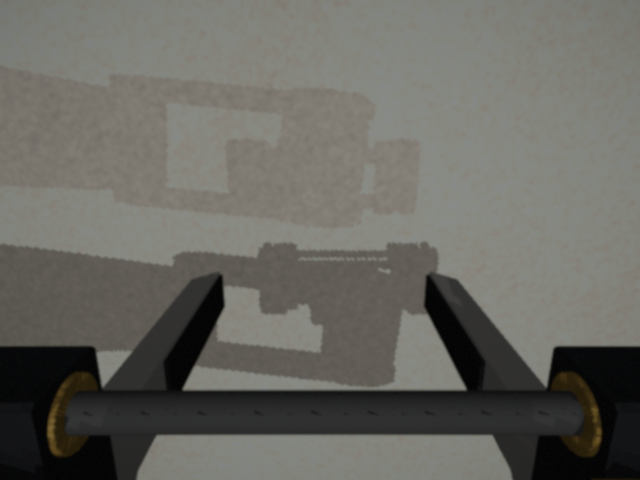

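The top view shows the box with its carrier at about (310,170), tray (160,190) with the dish at its upper end, stand with three black grips at (206,290), (250,285) and (293,280), and centrifuge nut at (487,219). Green look-alikes are at (433,113), (368,272) and (218,392). A purple one is at (485,332).

```bash
cat > h.py <<'E'
from bench import robot
import cv2, numpy as np
def pose(c): return robot.camera_params(c)
def ray(p,uv):
    K=np.array([[p['fx'],0,p['cx']],[0,p['fy'],p['cy']],[0,0,1]])
    n=cv2.undistortPoints(np.array(uv,float).reshape(-1,1,2),K,p['distortion']).reshape(-1,2)
    d=np.c_[n[:,0],-n[:,1],-np.ones(len(n))]
    E=p['extrinsics']; return E[:3,3], d@E[:3,:3].T
def atz(p,uv,z):
    o,d=ray(p,uv); t=(z-o[2])/d[:,2]; return o+d*t[:,None]
def proj(p,X):
    X=np.atleast_2d(np.array(X,float)); E=np.linalg.inv(p['extrinsics']); c=X@E[:3,:3].T+E[:3,3]
    K=np.array([[p['fx'],0,p['cx']],[0,p['fy'],p['cy']],[0,0,1]])
    return cv2.projectPoints(np.c_[c[:,0],-c[:,1],-c[:,2]],np.zeros(3),np.zeros(3),K,p['distortion'])[0].reshape(-1,2)
def crop(im,x0,x1,y0,y1,s,name): cv2.imwrite('pics/'+name,cv2.resize(im[y0:y1,x0:x1],None,fx=s,fy=s,interpolation=cv2.INTER_CUBIC))
def w(p,c): return (p['extrinsics']@np.r_[c,1])[:3]
E
python3 - <<'E'
from h import *
t=cv2.imread('pics/top0.png');s=cv2.imread('pics/scene0.png')
crop(s,310,470,200,330,5,'s1.png'); crop(t,180,330,120,320,3,'t1.png'); crop(s,200,320,260,390,4,'s2.png');crop(t,400,570,140,300,4,'t2.png');crop(t,90,220,110,260,4,'t3.png')
for n in ['carrier_grip','grip_a','mouth_a','hub_nut','tray_in','box_slot','place_mid','supply_box','stand','centrifuge']:
    for c in ('top','scene'):
        for r in robot.spot_in(c,n): print(n,c,round(r['score'],2),w(pose(c),r['centre']).round(3),proj(pose(c),w(pose(c),r['centre'])).round(0))
print(robot.get_obs()['time'])
E
```

```text
carrier_grip top 0.76 [0.636 0.086 0.076] [[307. 171.]]
carrier_grip scene 0.86 [0.644 0.087 0.1  ] [[261. 302.]]
carrier_grip scene 0.28 [0.447 0.184 0.102] [[390. 252.]]
grip_a top 0.96 [ 0.737 -0.129  0.102] [[430. 112.]]
grip_a top 0.86 [ 0.456 -0.018  0.113] [[368. 274.]]
grip_a top 0.82 [0.253 0.226 0.111] [[222. 393.]]
grip_a top 0.79 [0.428 0.248 0.121] [[208. 290.]]
grip_a top 0.78 [ 0.362 -0.217  0.106] [[483. 329.]]
grip_a top 0.63 [0.447 0.106 0.116] [[293. 279.]]
grip_a top 0.59 [0.438 0.18  0.12 ] [[249. 284.]]
grip_a top 0.36 [0.604 0.367 0.001] [[160. 194.]]
grip_a scene 0.95 [ 0.75  -0.122  0.048] [[119. 306.]]
grip_a scene 0.9 [ 0.467 -0.01   0.084] [[287. 223.]]
grip_a scene 0.85 [0.266 0.236 0.053] [[458. 231.]]
grip_a scene 0.81 [ 0.357 -0.226  0.099] [[240. 156.]]
grip_a scene 0.68 [0.44  0.258 0.094] [[434. 273.]]
grip_a scene 0.61 [0.45  0.185 0.102] [[389. 254.]]
grip_a scene 0.59 [0.456 0.116 0.093] [[350. 244.]]
grip_a scene 0.19 [ 0.549 -0.232  0.092] [[168. 199.]]
mouth_a top 0.95 [ 0.362 -0.219  0.112] [[485. 330.]]
mouth_a top 0.86 [ 0.454 -0.017  0.113
[... 980 characters left out ...]
ot top 0.95 [0.628 0.081 0.073] [[309. 175.]]
box_slot scene 0.56 [0.666 0.103 0.077] [[261. 328.]]
place_mid top 0.72 [0.443 0.161 0.022] [[265. 280.]]
place_mid scene 0.91 [0.454 0.195 0.028] [[389. 291.]]
place_mid scene 0.71 [0.665 0.104 0.075] [[262. 329.]]
supply_box top 0.64 [0.628 0.082 0.069] [[309. 176.]]
supply_box scene 0.93 [0.672 0.1   0.077] [[257. 330.]]
stand top 0.56 [0.44  0.161 0.02 ] [[265. 281.]]
stand scene 0.77 [0.461 0.199 0.024] [[388. 295.]]
stand scene 0.47 [0.455 0.114 0.1  ] [[350. 239.]]
centrifuge top 0.81 [ 0.557 -0.29   0.132] [[529. 214.]]
centrifuge scene 0.92 [ 0.587 -0.284  0.13 ] [[129. 183.]]
centrifuge scene 0.57 [0.441 0.261 0.1  ] [[436. 271.]]
1.15
```

View crops.

View pics/s1.png

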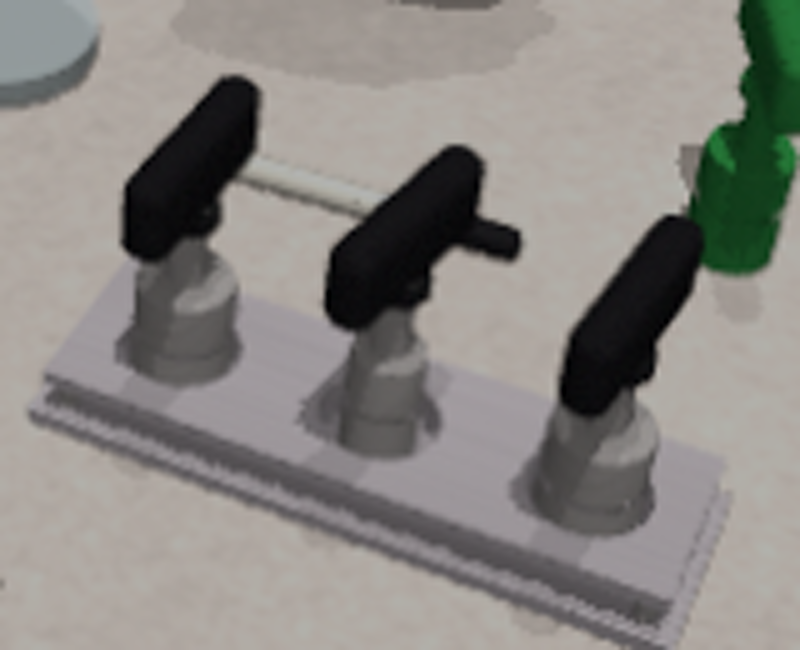

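View pics/t1.png

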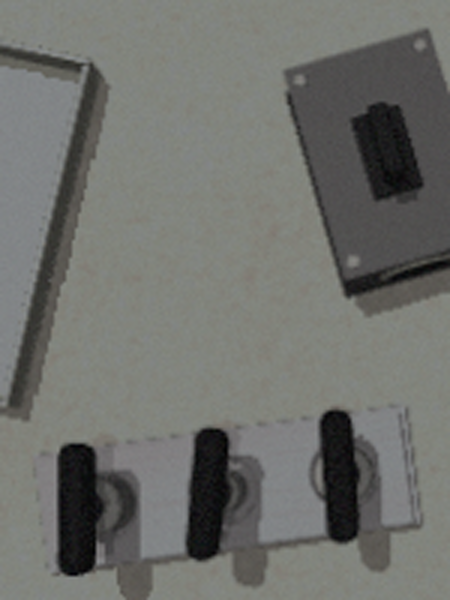

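View pics/t2.png

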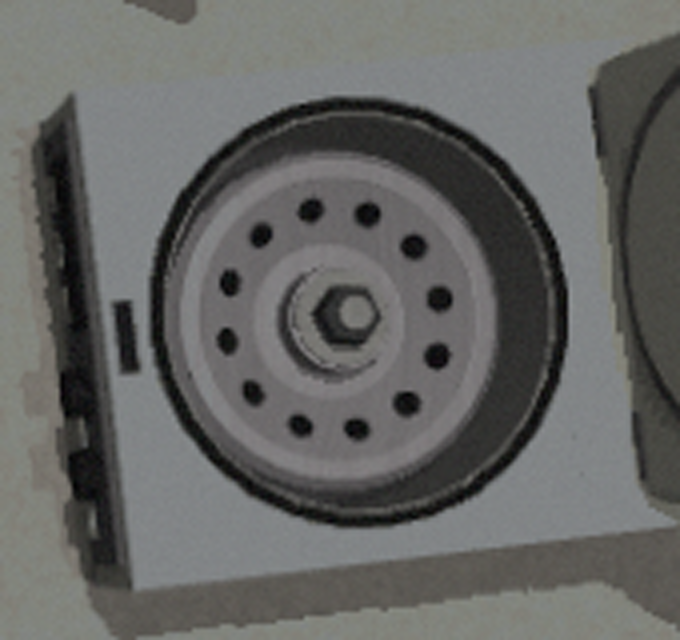

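View pics/t3.png

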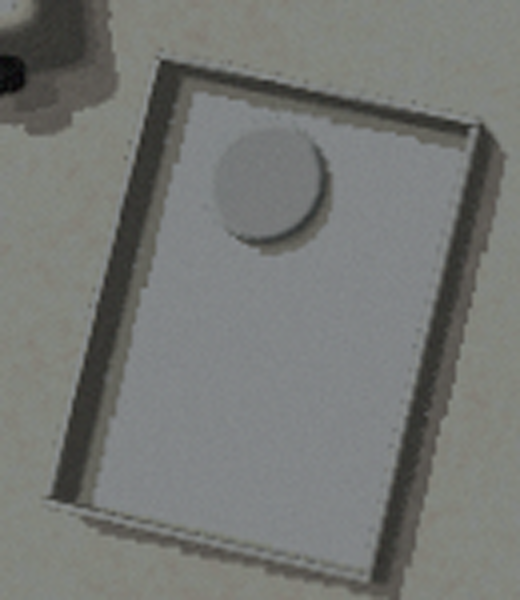

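View pics/s2.png

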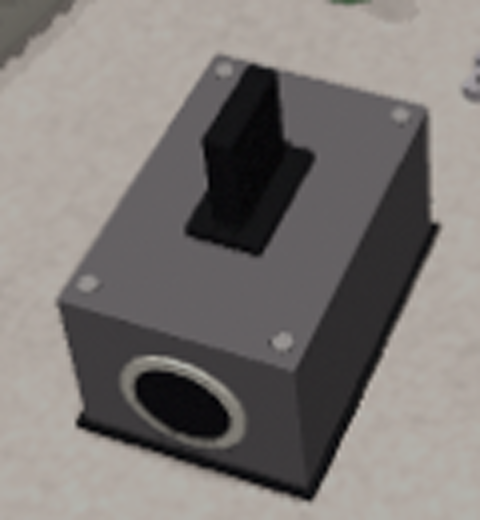

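Slim barrel (27 mm) is clearly the middle spanner, at (390,290) in the scene picture. Spanners a and b are therefore the outer black ones. The box carrier is the black tab at (261,302) in the scene picture, and nothing else on the bench resembles it.

Run:
```python
from h import *
t=pose('top');s=pose('scene')
T=lambda x,y:(180+x/3,120+y/3); S=lambda x,y:(200+x/4,260+y/4)
a=atz(t,[T(300,80),T(420,45),T(352,262)],0.075)
b=atz(s,[S(224,70),S(400,115),S(88,284),S(282,341)],0.075)
print('box top',a.round(4),'centre',((a[1]+a[2])/2).round(4)); print('scene',b.round(4),b.mean(0).round(4))
def ang(v): return np.degrees(np.arctan2(v[1],v[0])).round(1)
print('long', ang(a[0]-a[2]), 'scene',ang(b[2]-b[0]),ang(b[3]-b[1]))
# tab top in scene: corners
tt=atz(s,[S(247,70),S(275,72),S(204,138),S(240,148)],0.125); print('tab',tt.round(4),tt.mean(0),ang(tt[2]-tt[0]),ang(tt[3]-tt[1]))
# tray rim corners top
R=lambda x,y:(90+x/4,110+y/4)
r=atz(t,[R(163,60),R(483,125),R(373,583),R(50,500)],0.04);print('tray',r.round(3),r.mean(0).round(3),ang(r[0]-r[3]),ang(r[1]-r[2]))
print('dish',atz(t,[R(268,185)],0.015).round(3))
# grips in top : ends of bar
for n,e in dict(L=((76,445),(76,573)),M=((212,430),(202,558)),Rr=((335,411),(344,541))).items():
    g=atz(t,[T(*e[0]),T(*e[1])],0.13);print(n,g.mean(0).round(4),ang(g[0]-g[1]),np.linalg.norm(g[0]-g[1]))
st=atz(t,[T(38,455),T(405,405),T(420,522),T(55,575)],0.026);print('stand',st.round(3),st.mean(0).round(4),ang(st[0]-st[1]),ang(st[3]-st[2]))
N=lambda x,y:(400+x/4,140+y/4)
print('nut',atz(t,[N(346,316)],0.118).round(4))
print('lip',[ang(v) for v in np.diff(atz(t,[N(75,95),N(133,588)],0.13),axis=0)])
```

```text
box top [[0.6786 0.1331 0.075 ]
 [0.6999 0.0626 0.075 ]
 [0.571  0.1016 0.075 ]] centre [0.6355 0.0821 0.075 ]
scene [[0.5944 0.0297 0.075 ]
 [0.573  0.1006 0.075 ]
 [0.7013 0.062  0.075 ]
 [0.6798 0.1325 0.075 ]] [0.6371 0.0812 0.075 ]
long 16.3 scene 16.8 16.6
tab [[0.6244 0.0736 0.125 ]
 [0.6193 0.0823 0.125 ]
 [0.6575 0.0834 0.125 ]
 [0.6538 0.0964 0.125 ]] [0.63874036 0.08392134 0.125     ] 16.5 22.2
tray [[0.729 0.416 0.04 ]
 [0.697 0.263 0.04 ]
 [0.486 0.31  0.04 ]
 [0.523 0.463 0.04 ]] [0.609 0.363 0.04 ] -13.0 -12.5
dish [[0.674 0.37  0.015]]
L [0.428  0.2509 0.13  ] 0.5 0.0704444522973831
M [0.4369 0.1784 0.13  ] -4.0 0.07039326359229275
Rr [0.4473 0.1058 0.13  ] 4.3 0.07132031756293238
stand [[0.457 0.295 0.026]
 [0.489 0.07  0.026]
 [0.418 0.061 0.026]
 [0.384 0.284 0.026]] [0.437  0.1775 0.026 ] 98.1 98.7
nut [[ 0.5491 -0.2201  0.118 ]]
lip [np.float64(-173.5)]
```

Request:
arm_command(series="0 0 0 -0.025 0 0.039 0.094;0 0 0 -0.025 0 0.039 0.094;0 0 0 -0.025 0 0.039 0.094;0 0 0 -0.025 0 0.039 0.094;0 0 0 -0.025 0 0.039 0.094;0 0 0 -0.025 0 0.039 0.094;0 0 0 -0.025 0 0.039 0.094;0 0 0 -0.025 0 0.039 0.094;0 0 0 -0.025 0 0.039 0.094;0 0 0 -0.025 0 0.039 0.094;0 0 0 -0.025 0 0.039 0.094;0 0 0 -0.025 0 0.039 0.094")

```text
time: 2.35
tool_pos: [0.5368, -0.0612, 0.2058]
ee_rot: [-1.568, -0.006, -1.228]
wrist_force: [0.4, 0.0, 0.7]
width: 0.0939
```

```bash
cat >> h.py <<'E'
from scipy.spatial.transform import Rotation as Ro
def to(x,y,z,yaw=None,n=1):
    o=robot.get_obs(); R=Ro.from_euler('xyz',o['ee_rot']).as_matrix()
    d=R.T@(np.array([x,y,z])-o['tool_pos'])
    if yaw is not None:
        T=Ro.from_euler('xyz',[-np.pi/2,0,np.radians(yaw)]).as_matrix(); rv=Ro.from_matrix(R.T@T).as_rotvec()
    else: rv=np.zeros(3)
    print('t',round(o['time'],2),'pos',o['tool_pos'].round(4),'rot',np.degrees(o['ee_rot']).round(2),'F',o['wrist_force'].round(1),'M',o['wrist_torque'].round(2),'w',round(o['width'],4),'j6',o['joint_positions'][5].round(2))
    print('shift',d.round(4),'len',np.linalg.norm(d).round(4),'rotvec',rv.round(4), '/n',(d/n).round(4),(rv/n).round(4))
E
python3 -c "
from h import *
to(0.637,0.0815,0.2,-73.5,5)"
```

```text
t 2.35 pos [ 0.5368 -0.0612  0.2058] rot [-89.81  -0.33 -70.38] F [0.4 0.  0.7] M [-0.02 -0.02 -0.03] w 0.0939 j6 1.01
shift [-0.1008  0.0057  0.1423] len 0.1745 rotvec [-0.0034  0.0544  0.0057] /n [-0.0202  0.0011  0.0285] [-0.0007  0.0109  0.0011]
```

Request:
arm_command(series="-0.001 0.013 0.001 -0.025 0 0.035 0.094;-0.001 0.013 0.001 -0.025 0 0.035 0.094;-0.001 0.013 0.001 -0.025 0 0.036 0.094;0 0.013 0.001 -0.025 0.006 0.036 0.094;0 0 0 0 0 0 0.094")

```text
time: 2.85
tool_pos: [0.6451, 0.0907, 0.1975]
ee_rot: [-1.57, -0.001, -1.275]
wrist_force: [-0.4, -0.2, -0.0]
width: 0.094
```

Run:
```python
from h import *
to(0.637,0.0815,0.087,-73.5,4)
im=robot.snapshot('wrist');cv2.imwrite('pics/w1.png',im);p=pose('wrist')
print(robot.spot_in('wrist','carrier_grip')and[(round(r['score'],2),w(p,r['centre']).round(4)) for r in robot.spot_in('wrist','carrier_grip')])
print(proj(p,[[0.637,0.0815,0.125]]))
```

```text
t 2.85 pos [0.6451 0.0907 0.1975] rot [-8.997e+01 -3.000e-02 -7.307e+01] F [-0.4 -0.2 -0. ] M [-0.02  0.   -0.03] w 0.094 j6 1.33
shift [ 0.0064  0.1105 -0.0105] len 0.1112 rotvec [-0.0005  0.0075  0.0005] /n [ 0.0016  0.0276 -0.0026] [-0.0001  0.0019  0.0001]
[(0.74, array([0.6434, 0.0848, 0.0864]))]
[[330.28901512 256.88757347]]
```

View pics/w1.png

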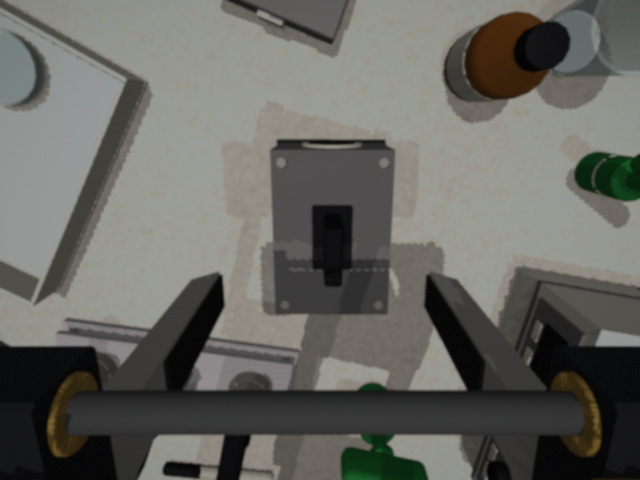

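The wrist picture shows the carrier tab at about (333,253), against a prediction of (330,257), so they agree to 2 mm. Going down on it.

Request:
arm_command(series="0 0.008 0 0.007 0.02 -0.01 0.094;0 0 0 0 0.03 0 0.094;0 0 0 0 0.03 0 0.094;0 0 0 0 0.029 0 0.094;0 0 0 0 0 0 0;0 0 0 0 0 0 0;0 0 0 0 0 0 0;0 0 0 0 0 0 0;0 0 0 0 0 0 0")

```text
time: 3.9
tool_pos: [0.638, 0.0638, 0.1049]
ee_rot: [-1.547, -0.012, -1.303]
wrist_force: [-0.5, 0.4, -0.1]
width: 0.0575
```

Run:
```python
from h import *
to(0.637,0.0815,0.087,-73.5,4)
im=robot.snapshot('scene');crop(im,180,340,230,390,4,'s3.png')
o=robot.get_obs();print(o['joint_positions'],o['qvel'])
im=robot.snapshot('wrist');cv2.imwrite('pics/w2.png',im)
```

```text
t 3.9 pos [0.638  0.0638 0.1049] rot [-88.64  -0.71 -74.63] F [-0.5  0.4 -0.1] M [-0.02  0.03  0.03] w 0.0575 j6 1.32
shift [-0.0175  0.0178  0.0033] len 0.0252 rotvec [-0.0236 -0.0196  0.0126] /n [-0.0044  0.0044  0.0008] [-0.0059 -0.0049  0.0032]
[ 0.01475133  0.30656389  1.31301817 -0.00603318  1.49519279  1.31750941] [ 0.002824    0.0055024   0.0031604   0.00112094 -0.00625902 -0.00089109]
```

View pics/s3.png

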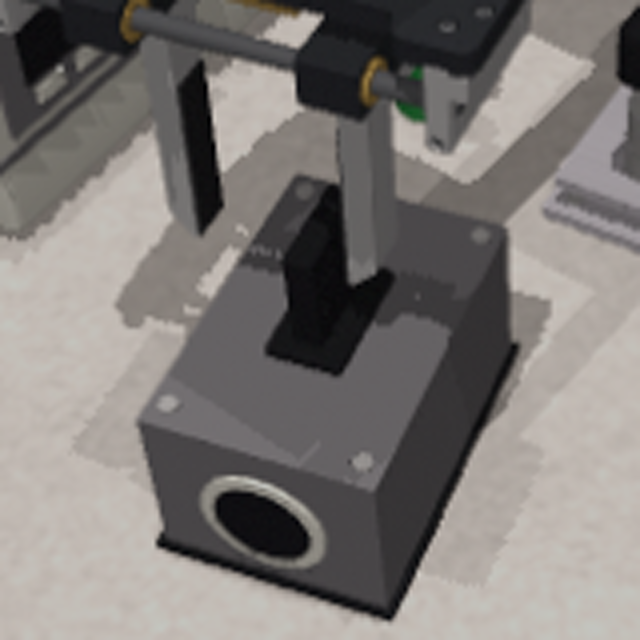

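View pics/w2.png

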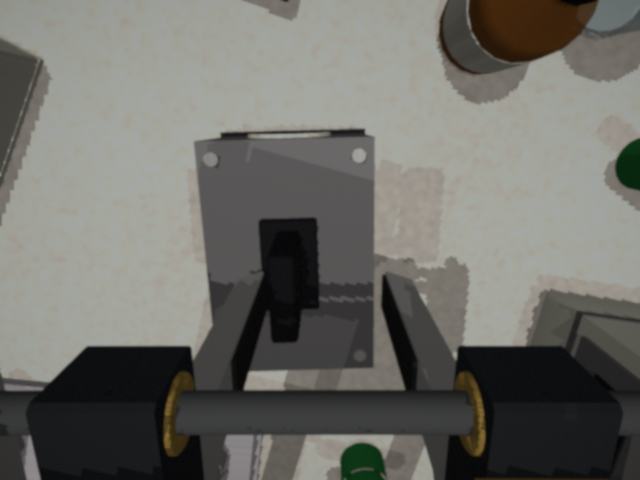

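The gripper is 17 mm off sideways and 18 mm high, with no contact force. I'll open again, hold still and find out how the rows drift before grasping.

Request:
arm_command(series="0 0 0 0 0 0 0.094;0 0 0 0 0 0 0.094")

```text
time: 4.2
tool_pos: [0.6385, 0.0643, 0.1055]
ee_rot: [-1.546, -0.013, -1.302]
wrist_force: [0.5, -0.3, -0.6]
width: 0.0625
```

Request:
arm_command(series="0 0 0 0 -0.02 0 0.094")

```text
time: 4.3
tool_pos: [0.6358, 0.0646, 0.122]
ee_rot: [-1.553, -0.011, -1.302]
wrist_force: [0.7, 0.5, 0.1]
width: 0.0698
```

Request:
arm_command(series="0 0 0 0 0 0 0.094")

```text
time: 4.4
tool_pos: [0.6378, 0.0647, 0.1254]
ee_rot: [-1.547, -0.012, -1.301]
wrist_force: [0.5, -0.1, 0.4]
width: 0.0779
```

Request:
arm_command(series="0 0 0 0 0 0 0.094")

```text
time: 4.5
tool_pos: [0.6374, 0.0648, 0.1245]
ee_rot: [-1.548, -0.012, -1.301]
wrist_force: [0.8, -0.1, -1.2]
width: 0.0862
```

Request:
arm_command(series="0 0 0 -0.01 0 0 0.094")

```text
time: 4.6
tool_pos: [0.6349, 0.0739, 0.1239]
ee_rot: [-1.548, -0.012, -1.303]
wrist_force: [-0.3, 0.9, 0.7]
width: 0.0926
```

Request:
arm_command(series="0 0 0 0 0 0 0.094")

```text
time: 4.7
tool_pos: [0.6341, 0.0752, 0.1229]
ee_rot: [-1.55, -0.011, -1.302]
wrist_force: [0.8, 0.2, 0.0]
width: 0.0937
```

Request:
arm_command(series="0 0 0 0 0 0 0.094")

```text
time: 4.8
tool_pos: [0.6336, 0.0756, 0.1221]
ee_rot: [-1.551, -0.011, -1.301]
wrist_force: [-0.8, -0.1, -0.4]
width: 0.0938
```

```bash
python3 -c "
from h import *
to(0.637,0.0815,0.120,-73.5,1)"
```

```text
t 4.8 pos [0.6336 0.0756 0.1221] rot [-88.85  -0.64 -74.54] F [-0.8 -0.1 -0.4] M [0.02 0.04 0.04] w 0.0938 j6 1.33
shift [-0.0048  0.0022  0.0048] len 0.0071 rotvec [-0.0199 -0.018   0.0113] /n [-0.0048  0.0022  0.0048] [-0.0199 -0.018   0.0113]
```

Request:
arm_command(series="-0.02 -0.018 0.011 -0.005 0 0.005 0.094;0 0 0 0 0 0 0.094;0 0 0 0 0.015 0 0.094;0 0 0 0 0.01 0 0.094;0 0 0 0 0.005 0 0.094;0 0 0 0 0 0 0.094")

```text
time: 5.4
tool_pos: [0.6347, 0.0815, 0.0864]
ee_rot: [-1.576, 0.0, -1.283]
wrist_force: [0.4, 0.2, -0.4]
width: 0.0938
```

```bash
python3 -c "
from h import *
to(0.637,0.0815,0.087,-73.5,1)
p=pose('wrist');im=robot.snapshot('wrist');crop(im,180,480,160,400,2.5,'w3.png')
print(proj(p,[[0.637,0.0815,0.125]]))"
```

```text
t 5.4 pos [0.6347 0.0815 0.0864] rot [-9.033e+01  1.000e-02 -7.350e+01] F [ 0.4  0.2 -0.4] M [-0.02 -0.    0.02] w 0.0938 j6 1.32
shift [ 0.0006 -0.0006  0.0022] len 0.0024 rotvec [ 0.0057 -0.0001 -0.0002] /n [ 0.0006 -0.0006  0.0022] [ 0.0057 -0.0001 -0.0002]
[[324.5278863  329.23392975]]
```

View pics/w3.png

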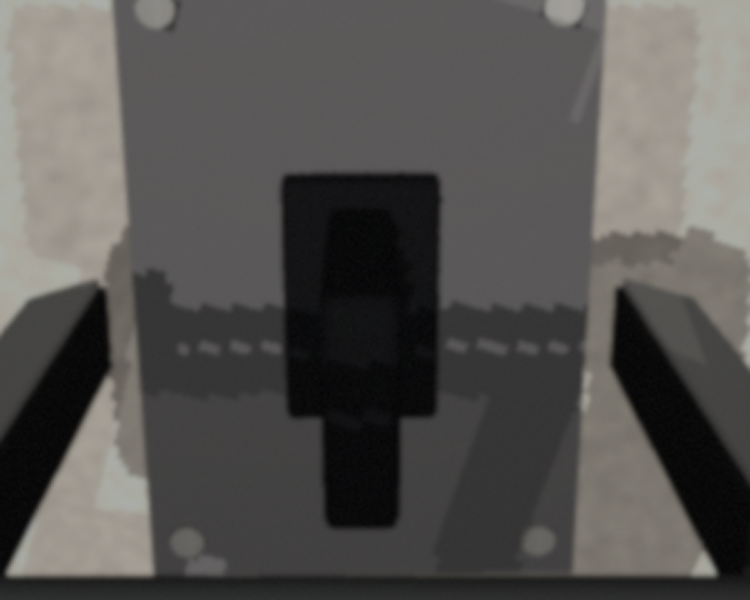

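The tab sits at x=324.5 px, midway between the fingers. Closing.

Request:
arm_command(series="0 0 0 0 0 0.002 0;0 0 0 0 0 0 0;0 0 0 0 0 0 0;0 0 0 0 0 0 0;0 0 0 0 0 0 0;0 0 0 0 0 0 0;0 0 0 0 0 0 0;0 0 0 0 0 0 0;0 0 0 0 0 0 0;0 0 0 0 0 0 0;0 0 0 0 0 0 0;0 0 0 0 0 0 0")

```text
time: 6.65
tool_pos: [0.6382, 0.082, 0.0891]
ee_rot: [-1.572, -0.001, -1.283]
wrist_force: [-0.3, -0.8, -0.2]
width: 0.0118
```

Request:
arm_command(series="0 0 0 0 -0.008 0 0;0 0 0 0 -0.008 0 0;0 0 0 0 -0.01 0 0;0 0 0 0 -0.015 0 0;0 0 0 0 -0.02 0 0;0 0 0 0 0 0 0")

```text
time: 7.25
tool_pos: [0.6384, 0.0821, 0.1551]
ee_rot: [-1.571, -0.001, -1.283]
wrist_force: [0.3, -0.1, -0.7]
width: 0.0116
```

```bash
python3 -c "
from h import *
to(0.55,0.376,0.16,-73.5,1)
im=robot.snapshot('scene');crop(im,180,340,200,390,3,'s4.png')"
```

```text
t 7.25 pos [0.6384 0.0821 0.1551] rot [-9.004e+01 -6.000e-02 -7.352e+01] F [ 0.3 -0.1 -0.7] M [ 0.01 -0.01  0.04] w 0.0116 j6 1.32
shift [-0.3069 -0.0052 -0.0014] len 0.3069 rotvec [ 0.0006 -0.0003  0.001 ] /n [-0.3069 -0.0052 -0.0014] [ 0.0006 -0.0003  0.001 ]
```

View pics/s4.png

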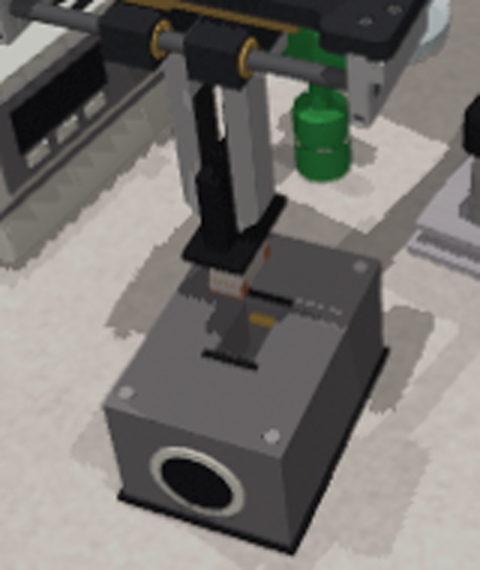

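The carrier is clear of the slot: the scene crop shows the white stem above the empty slot. On to the tray's free half.

Request:
arm_command(series="0 0 0 -0.03 -0.005 0 0;0 0 0 -0.045 0 0 0;0 0 0 -0.045 0 0 0;0 0 0 -0.045 0 0 0;0 0 0 -0.045 0 0 0;0 0 0 -0.04 0 0 0;0 0 0 -0.02 0 0 0;0 0 0 -0.01 0 0 0;0 0 0 0 0 0 0;0 0 0 0 0 0 0")

```text
time: 8.3
tool_pos: [0.5535, 0.3564, 0.1534]
ee_rot: [-1.583, -0.004, -1.288]
wrist_force: [-0.5, -0.4, -0.8]
width: 0.0116
```

```bash
python3 -c "
from h import *
to(0.555,0.375,0.049,-73.5,1)"
```

```text
t 8.3 pos [0.5535 0.3564 0.1534] rot [-90.71  -0.22 -73.82] F [-0.5 -0.4 -0.8] M [-0.01  0.03 -0.02] w 0.0116 j6 1.77
shift [-0.0179  0.1042  0.0079] len 0.106 rotvec [ 0.0123 -0.0056  0.0039] /n [-0.0179  0.1042  0.0079] [ 0.0123 -0.0056  0.0039]
```

Request:
arm_command(series="0.012 -0.005 0.004 -0.012 0.01 0.006 0;0 0 0 -0.006 0.025 0.002 0;0 0 0 0 0.03 0 0;0 0 0 0 0.025 0 0;0 0 0 0 0.006 0 0;0 0 0 0 0 0 0;0 0 0 0 0 0 0")

```text
time: 9.0
tool_pos: [0.5613, 0.3719, 0.0531]
ee_rot: [-1.566, 0.001, -1.293]
wrist_force: [-1.0, -0.3, -0.8]
width: 0.0116
```

```bash
python3 -c "
from h import *
to(0.555,0.375,0.046,-73.5,1)"
```

```text
t 9.0 pos [0.5613 0.3719 0.0531] rot [-8.972e+01  5.000e-02 -7.411e+01] F [-1.  -0.3 -0.8] M [ 0.01 -0.02 -0.06] w 0.0116 j6 1.79
shift [-0.0047  0.0071 -0.0053] len 0.01 rotvec [-0.0049 -0.0107 -0.0009] /n [-0.0047  0.0071 -0.0053] [-0.0049 -0.0107 -0.0009]
```

Request:
arm_command(series="-0.005 0 0 0 0.005 -0.003 0;0 0 0 0 0.003 0 0;0 0 0 0 0.002 0 0;0 0 0 0 0 0 0")

```text
time: 9.4
tool_pos: [0.561, 0.3721, 0.0473]
ee_rot: [-1.563, 0.003, -1.294]
wrist_force: [-1.0, -0.4, -0.1]
width: 0.0123
```

Request:
arm_command(series="-0.007 0 0 0 0.003 0 0;0 0 0 0 0 0 0")

```text
time: 9.6
tool_pos: [0.5618, 0.3727, 0.0457]
ee_rot: [-1.568, 0.004, -1.294]
wrist_force: [0.5, 0.2, -1.1]
width: 0.012
```

Request:
arm_command(series="0 0 0 0 0.003 0 0;0 0 0 0 0 0 0")

```text
time: 9.8
tool_pos: [0.5625, 0.3731, 0.0458]
ee_rot: [-1.565, 0.004, -1.294]
wrist_force: [-0.4, -0.3, -1.8]
width: 0.0115
```

Request:
arm_command(series="0 0 0 0 0 0 0.05;0 0 0 0 0 0 0.05;0 0 0 0 0 0 0.05;0 0 0 0 0 0 0.05")

```text
time: 10.2
tool_pos: [0.5626, 0.3732, 0.0453]
ee_rot: [-1.565, 0.004, -1.294]
wrist_force: [0.1, -0.5, 0.6]
width: 0.0406
```

```bash
python3 -c "
from h import *
to(0.428,0.25,0.17,-90,1)
im=robot.snapshot('scene');crop(im,340,580,200,480,2,'s5.png')"
```

```text
t 10.2 pos [0.5626 0.3732 0.0453] rot [-89.68   0.23 -74.13] F [ 0.1 -0.5  0.6] M [0.07 0.08 0.01] w 0.0406 j6 1.79
shift [ 0.0812 -0.1259 -0.1624] len 0.221 rotvec [-0.005   0.2771 -0.0048] /n [ 0.0812 -0.1259 -0.1624] [-0.005   0.2771 -0.0048]
```

View pics/s5.png

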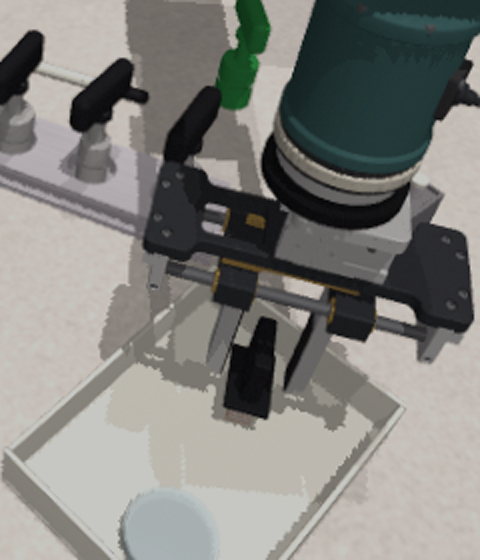

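The carrier stands free in the tray's empty half. Rising straight up, then on to the right-hand spanner, at (0.447, 0.106).

Request:
arm_command(series="0 0 0 0 -0.01 0 0.05;0 0 0 0 -0.025 0 0.05;0 0 0 0 -0.04 0 0.05;0 0 0 0 -0.04 0 0.05;0 0 0 0 -0.02 0 0.05;0 0 0 0 0 0 0.05")

```text
time: 10.85
tool_pos: [0.5611, 0.3719, 0.1857]
ee_rot: [-1.569, 0.003, -1.294]
wrist_force: [0.1, -0.4, 0.1]
width: 0.05
```

```bash
python3 -c "
from h import *
to(0.447,0.106,0.18,-86,7)
im=robot.snapshot('scene');crop(im,340,580,200,480,2,'s6.png')"
```

```text
t 10.85 pos [0.5611 0.3719 0.1857] rot [-89.88   0.18 -74.13] F [ 0.1 -0.4  0.1] M [ 0.03 -0.04 -0.04] w 0.05 j6 1.79
shift [ 0.2246  0.0046 -0.1825] len 0.2894 rotvec [-0.0017  0.2072 -0.0034] /n [ 0.0321  0.0007 -0.0261] [-0.0002  0.0296 -0.0005]
```

View pics/s6.png

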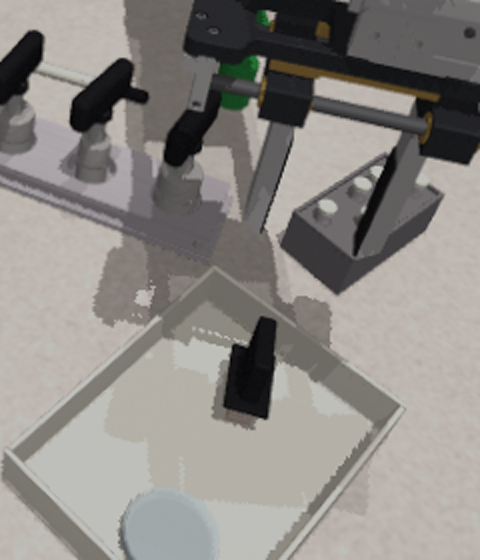

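Request:
arm_command(series="0 0 0 0.025 0 -0.02 0.05;0 0 0 0.037 0 -0.03 0.05;0 0 0 0.037 0 -0.03 0.05;0 0 0 0.037 0 -0.03 0.05;0 0 0 0.037 0 -0.03 0.05;0 0 0 0.025 0 -0.02 0.05;0 0.1 0 0.01 0 -0.01 0.05;0 0.1 0 0 0 0 0.05;0 0 0 0 0 0 0.05;0 0 0 0 0 0 0.05")

```text
time: 11.9
tool_pos: [0.4402, 0.1143, 0.1633]
ee_rot: [-1.602, -0.004, -1.498]
wrist_force: [0.1, -0.0, -0.4]
width: 0.0496
```

Run:
```python
from h import *
to(0.447,0.106,0.16,-86,1)
im=robot.snapshot('wrist');cv2.imwrite('pics/w4.png',im);p=pose('wrist')
print([(round(r['score'],2),w(p,r['centre']).round(4)) for r in robot.spot_in('wrist','grip_b')])
print(proj(p,[[0.447,0.106,0.123],[0.447+.037,0.106,.123],[0.447-.037,0.106,.123]]))
```

```text
t 11.9 pos [0.4402 0.1143 0.1633] rot [-91.78  -0.21 -85.82] F [ 0.1 -0.  -0.4] M [ 0.08 -0.05  0.07] w 0.0496 j6 1.63
shift [0.0087 0.0031 0.0063] len 0.0112 rotvec [0.0311 0.0031 0.0037] /n [0.0087 0.0031 0.0063] [0.0311 0.0031 0.0037]
[(0.91, array([0.4334, 0.2473, 0.1103])), (0.9, array([ 0.4652, -0.0085,  0.1096])), (0.86, array([0.4406, 0.1728, 0.1214])), (0.72, array([0.4546, 0.1033, 0.1244]))]
[[339.0296684  249.1901552 ]
 [344.93371558 183.65275843]
 [333.67944757 308.63879752]]
```

View pics/w4.png

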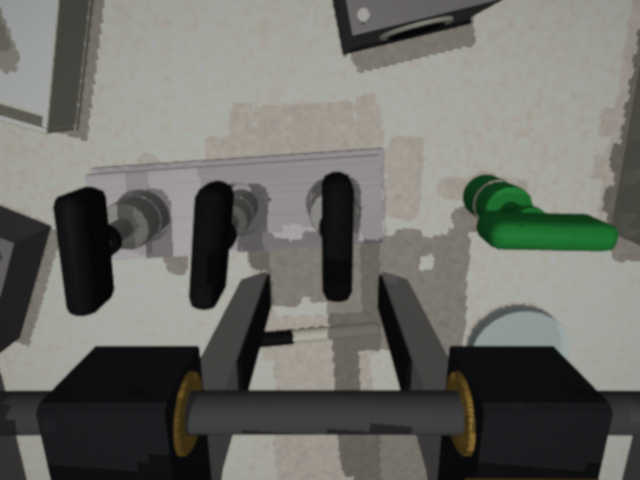

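Run:
```python
from h import *
p=pose('wrist')
a=atz(p,[(337.5,173),(337.5,300)],0.121);print(a,a.mean(0),np.linalg.norm(a[0]-a[1]),np.degrees(np.arctan2(*(a[0]-a[1])[[1,0]])))
x,y=a.mean(0)[:2]
to(x,y,0.12,-86,1)
```

```text
[[0.48928331 0.11047989 0.121     ]
 [0.41486386 0.1042691  0.121     ]] [0.45207358 0.1073745  0.121     ] 0.07467815965649459 4.770656794996312
t 12.0 pos [0.4404 0.1146 0.1636] rot [-91.76  -0.21 -85.82] F [-0.2  0.4 -0. ] M [ 0.02 -0.05  0.  ] w 0.0502 j6 1.63
shift [0.0079 0.0432 0.0124] len 0.0457 rotvec [0.0307 0.0031 0.0037] /n [0.0079 0.0432 0.0124] [0.0307 0.0031 0.0037]
```

The right bar measures 74.7 mm long (75 given), centred at (0.452, 0.107), angle 4.8°. Aligning over it and going down.

Request:
arm_command(series="0.03 -0.01 0.004 0.008 0.01 0.012 0.05;0 0 0 0 0 0 0.05;0 0 0 0 0.015 0 0.05;0 0 0 0 0 0 0.05")

```text
time: 12.4
tool_pos: [0.453, 0.1094, 0.1375]
ee_rot: [-1.573, 0.002, -1.482]
wrist_force: [-0.6, -0.3, 0.3]
width: 0.0498
```

Run:
```python
from h import *
to(0.451,0.107,0.087,-85.2,1)
```

```text
t 12.4 pos [0.453  0.1094 0.1375] rot [-9.012e+01  9.000e-02 -8.489e+01] F [-0.6 -0.3  0.3] M [ 0.01  0.02 -0.  ] w 0.0498 j6 1.6
shift [ 0.0023  0.0505 -0.0021] len 0.0506 rotvec [ 0.0021  0.0055 -0.0015] /n [ 0.0023  0.0505 -0.0021] [ 0.0021  0.0055 -0.0015]
```

Request:
arm_command(series="0.002 0.006 -0.001 0.002 0.01 -0.002 0.05;0 0 0 0 0.02 0 0.05;0 0 0 0 0.016 0 0.05;0 0 0 0 0.005 0 0.05;0 0 0 0 0 0 0;0 0 0 0 0 0 0;0 0 0 0 0 0 0;0 0 0 0 0 0 0;0 0 0 0 0 0 0;0 0 0 0 0 0 0")

```text
time: 13.4
tool_pos: [0.4534, 0.1089, 0.0896]
ee_rot: [-1.563, 0.001, -1.485]
wrist_force: [0.1, 0.0, -2.6]
width: 0.0175
```

Run:
```python
from h import *
to(0.451,0.107,0.087,-85.2,1)
```

```text
t 13.4 pos [0.4534 0.1089 0.0896] rot [-8.958e+01  6.000e-02 -8.511e+01] F [ 0.1  0.  -2.6] M [0.02 0.01 0.04] w 0.0175 j6 1.6
shift [ 0.0017  0.0026 -0.0026] len 0.004 rotvec [-0.0073  0.0017 -0.001 ] /n [ 0.0017  0.0026 -0.0026] [-0.0073  0.0017 -0.001 ]
```

Request:
arm_command(series="0 0 0 0 -0.015 0 0;0 0 0 0 -0.03 0 0;0 0 0 0 -0.04 0 0;0 0 0 0 -0.04 0 0;0 0 0 0 -0.025 0 0;0 0 0 0 0 0 0;0 0 0 0 0 0 0")

```text
time: 14.1
tool_pos: [0.4497, 0.1082, 0.2395]
ee_rot: [-1.574, 0.001, -1.486]
wrist_force: [-0.4, -0.0, -2.6]
width: 0.0179
```

Run:
```python
from h import *
to(0.44,-0.18,0.245,0,11)
im=robot.snapshot('scene');crop(im,250,500,100,340,3,'s7.png')
```

```text
t 14.1 pos [0.4497 0.1082 0.2395] rot [-9.019e+01  3.000e-02 -8.512e+01] F [-0.4 -0.  -2.6] M [-0.   -0.02  0.  ] w 0.0179 j6 1.6
shift [ 0.2863 -0.0055 -0.0342] len 0.2884 rotvec [ 0.0023 -1.4857 -0.0029] /n [ 0.026  -0.0005 -0.0031] [ 0.0002 -0.1351 -0.0003]
```

View pics/s7.png

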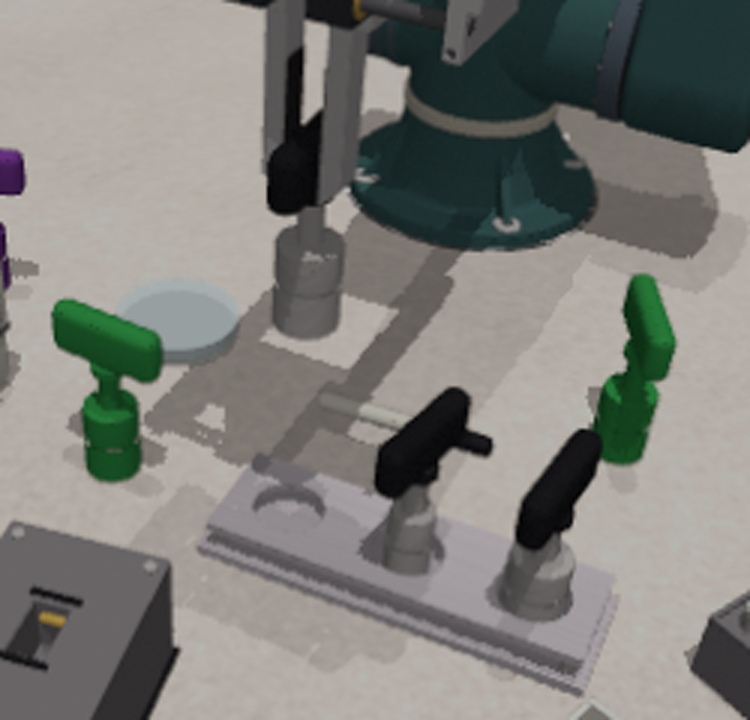

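Request:
arm_command(series="0 -0.14 0 0.03 0 -0.003 0;0 -0.14 0 0.039 0 -0.009 0;0 -0.14 0 0.037 0 -0.015 0;0 -0.14 0 0.035 0 -0.02 0;0 -0.14 0 0.032 0 -0.025 0;0 -0.14 0 0.028 0 -0.029 0;0 -0.14 0 0.02 0 -0.028 0;0 -0.14 0 0.01 0 -0.02 0;0 -0.14 0 0 0 0 0;0 -0.14 0 0 0 0 0;0 -0.08 0 0 0 0 0;0 0 0 0 0 0 0")

```text
time: 15.35
tool_pos: [0.4332, -0.1744, 0.2119]
ee_rot: [-1.557, 0.043, 0.006]
wrist_force: [0.8, 0.2, 5.7]
width: 0.0179
```

Run:
```python
from h import *
to(0.44,-0.18,0.245,0,1)
im=robot.snapshot('wrist');cv2.imwrite('pics/w5.png',im);p=pose('wrist')
print([(round(r['score'],2),w(p,r['centre']).round(4)) for r in robot.spot_in('wrist','hub_nut')])
print(proj(p,[[0.549,-0.22,0.118]]))
```

```text
t 15.35 pos [ 0.4332 -0.1744  0.2119] rot [-89.22   2.49   0.35] F [0.8 0.2 5.7] M [ 0.23 -0.13 -0.01] w 0.0179 j6 -0.5
shift [ 0.0053 -0.0334 -0.0052] len 0.0342 rotvec [-0.0135  0.0057 -0.0435] /n [ 0.0053 -0.0334 -0.0052] [-0.0135  0.0057 -0.0435]
[(0.7, array([ 0.5521, -0.2146,  0.0922]))]
[[493.29019948 300.6702326 ]]
```

View pics/w5.png

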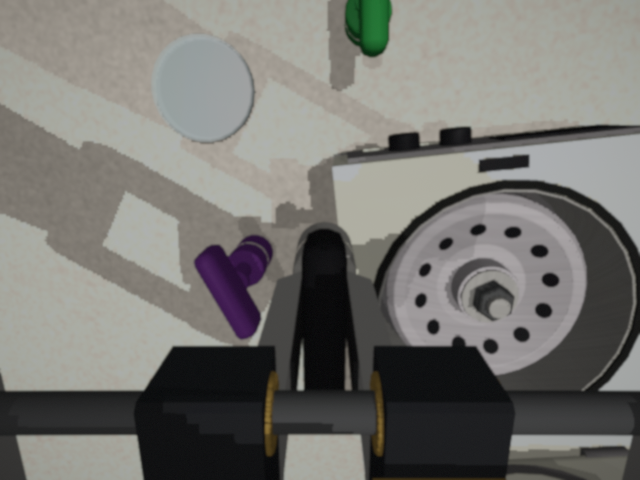

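The long combined move sagged. The barrel touches the housing rim with about 8 N, so I'm raising straight up now.

Request:
arm_command(series="-0.014 0 -0.044 0 -0.025 0 0;0 0 0 0 -0.02 0 0;0 0 0 0 0 0 0")

```text
time: 15.75
tool_pos: [0.432, -0.1734, 0.2507]
ee_rot: [-1.566, 0.009, 0.004]
wrist_force: [0.4, -0.5, -2.1]
width: 0.0175
```

Run:
```python
from h import *
to(0.44,-0.18,0.245,0,1)
im=robot.snapshot('wrist');cv2.imwrite('pics/w6.png',im);p=pose('wrist');np.save('w6.npy',p['extrinsics'])
crop(im,420,570,210,360,5,'w6c.png')
s=robot.snapshot('scene');crop(s,120,420,100,300,2.6,'s8.png')
```

```text
t 15.75 pos [ 0.432  -0.1734  0.2507] rot [-89.7    0.51   0.26] F [ 0.4 -0.5 -2.1] M [-0.03 -0.08  0.03] w 0.0175 j6 -0.51
shift [ 0.008   0.0056 -0.0067] len 0.0119 rotvec [-0.0052  0.0045 -0.0089] /n [ 0.008   0.0056 -0.0067] [-0.0052  0.0045 -0.0089]
```

View pics/w6c.png

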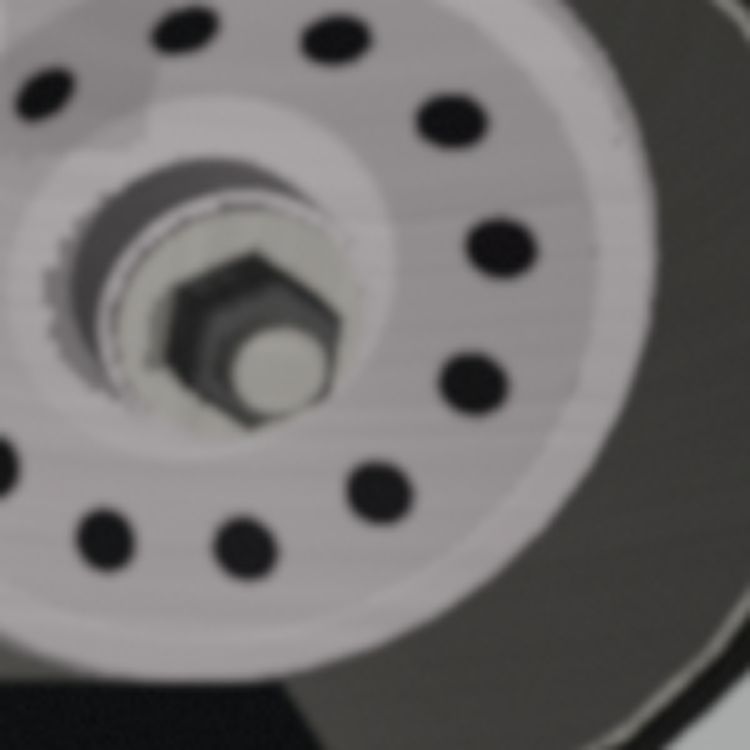

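View pics/s8.png

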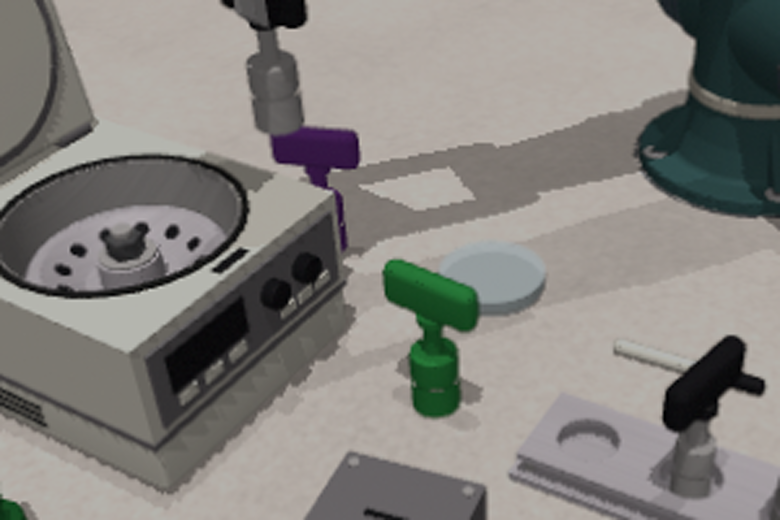

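Run:
```python
from h import *
p=pose('wrist');p['extrinsics']=np.load('w6.npy')
C=lambda x,y:(420+x/5,210+y/5)
b=atz(p,[C(257,248),C(172,290),C(166,360)],0.104);print(b.round(4))
s=atz(p,[C(279,370)],0.124)[0];print('stud',s.round(4))
u=atz(p,[C(343,322),C(253,430),C(330,398)],0.117);print('top',u.round(4))
wsh=atz(p,[C(237,320)],0.104);print('washer',wsh.round(4))
for c in b: d=c-s; print('base',np.hypot(*d[:2]).round(4),np.degrees(np.arctan2(d[1],d[0])).round(1))
for c in u: d=c-s; print('top',np.hypot(*d[:2]).round(4),np.degrees(np.arctan2(d[1],d[0])).round(1))
t=pose('top')
print('stud from top', atz(t,[(400+354/4,140+309/4)],0.124), 'bowl', atz(t,[(400+360/4,140+312/4)],0.13))
```

```text
[[ 0.5518 -0.2085  0.104 ]
 [ 0.5386 -0.216   0.104 ]
 [ 0.5387 -0.2284  0.104 ]]
stud [ 0.55   -0.2217  0.124 ]
top [[ 0.562  -0.2163  0.117 ]
 [ 0.5496 -0.2351  0.117 ]
 [ 0.5613 -0.2294  0.117 ]]
washer [[ 0.5498 -0.2212  0.104 ]]
base 0.0133 82.1
base 0.0128 153.5
base 0.0132 -149.1
top 0.0131 24.3
top 0.0134 -91.9
top 0.0137 -34.2
stud from top [[ 0.55158789 -0.22173645  0.124     ]] bowl [[ 0.54977922 -0.22245686  0.13      ]]
```

Run:
```python
from h import *
im=cv2.imread('pics/w6.png');crop(im,230,430,200,420,3.5,'w6d.png')
```

```text
(no output)
```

View pics/w6d.png

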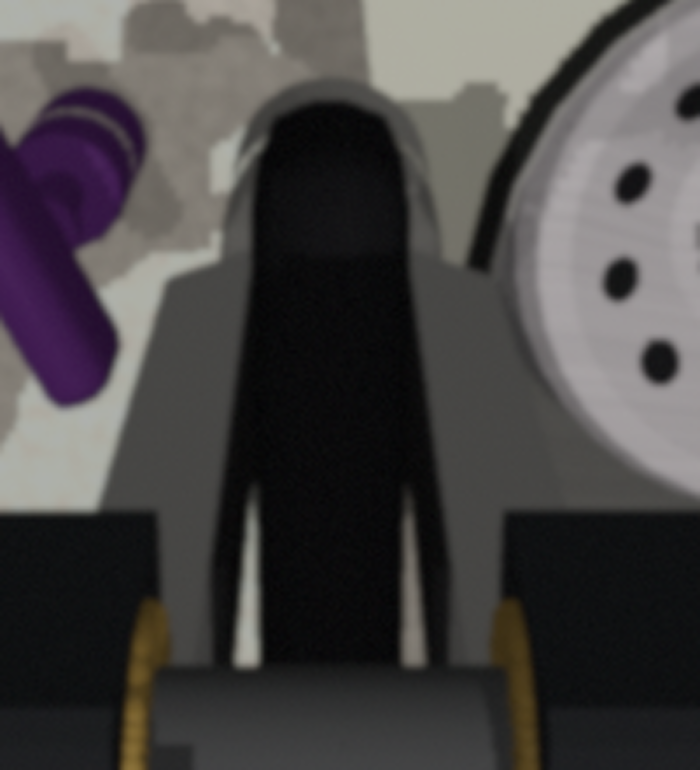

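Run:
```python
from h import *
p=pose('wrist');p['extrinsics']=np.load('w6.npy')
q=lambda y:[(324.3,200+y/3.5)]
tcp=np.array([0.432,-0.1734])
for y,z in ((103,.250),(250,.284),(78,.169),(78,.219)): print(y,z,(atz(p,q(y),z)[0][:2]-tcp).round(4))
C=lambda x,y:(230+x/3.5,200+y/3.5)
# barrel side edges at mouth and barrel top near y=250
print((atz(p,[C(223,250),C(440,250)],.169)[:,:2]-tcp).round(4),(atz(p,[C(223,250),C(440,250)],.219)[:,:2]-tcp).round(4))
```

```text
103 0.25 [-0.    0.03]
250 0.284 [0.0004 0.0232]
78 0.169 [-0.0008  0.0124]
78 0.219 [-0.0003  0.0253]
[[-0.0211 -0.0216]
 [ 0.0203 -0.0212]] [[-0.0167 -0.0022]
 [ 0.0167 -0.0019]]
```

Run:
```python
from h import *
s=pose('scene')
im=cv2.imread('pics/s8.png'); crop(im,200,400,0,200,4,'s8c.png')
to(0.432,-0.1734,.2507,0)
for dy in (0,-.0015,-.0055): print(dy,proj(s,[[0.432,-0.1734+dy,0.169]]), ((proj(s,[[0.432,-0.1734+dy,0.169]])-[120,100])*2.6-[200,0])*4)
# outline of predicted mouth circle
```

```text
t 15.85 pos [ 0.4311 -0.1729  0.2482] rot [-89.57   0.75   0.27] F [-0.1 -0.  -2.4] M [-0.05 -0.06 -0.03] w 0.0179 j6 -0.51
shift [ 0.0008 -0.0025 -0.0005] len 0.0027 rotvec [-0.0075  0.0046 -0.013 ] /n [ 0.0008 -0.0025 -0.0005] [-0.0075  0.0046 -0.013 ]
0 [[229.03803288 147.1112931 ]] [[333.99554196 489.95744826]]
-0.0015 [[228.46754428 146.88995317]] [[328.06246053 487.655513  ]]
-0.0055 [[226.95117963 146.30171614]] [[312.29226814 481.53784787]]
```

View pics/s8c.png

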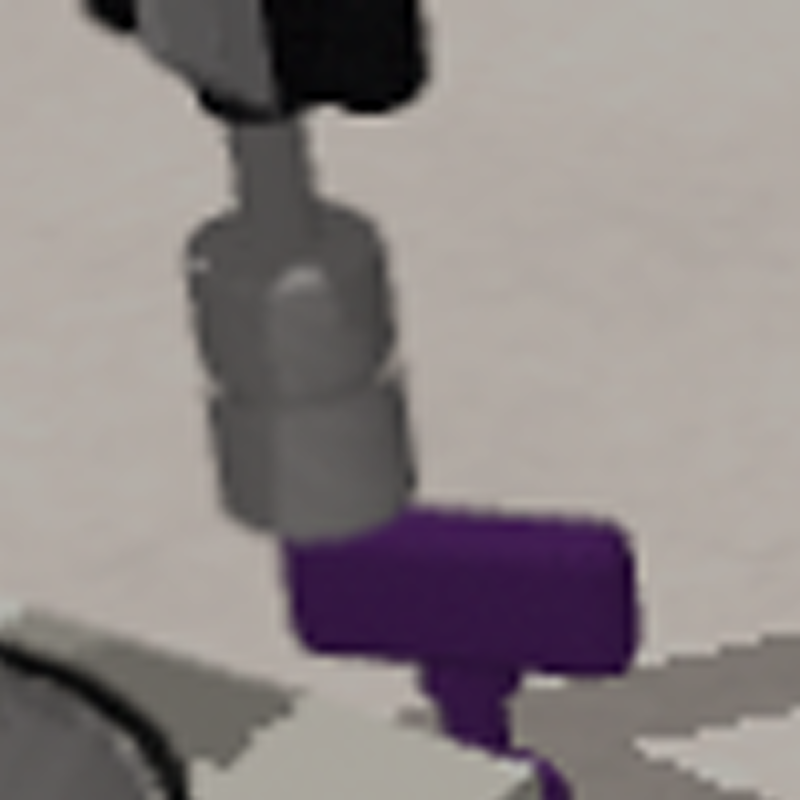

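Run:
```python
from h import *
s=pose('scene')
f=lambda X:((proj(s,X)-[120,100])*2.6-[200,0])*4
for dy in (0,-.004):
  for z in (.169,.194,.219,.23,.24): print(dy,z,f([[0.432,-0.1734+dy,z]]).round(0))
a=[];th=np.linspace(0,6.28,200)
for dy in (0,-.004):
  for z in (.169,.219):
    P=f(np.c_[0.432+.018*np.cos(th),-.1734+dy+.018*np.sin(th),np.full(200,z)]);print(dy,z,'min',P.min(0),'max',P.max(0))
```

```text
0 0.169 [[334. 490.]]
0 0.194 [[317. 364.]]
0 0.219 [[299. 233.]]
0 0.23 [[291. 173.]]
0 0.24 [[283. 119.]]
-0.004 0.169 [[318. 484.]]
-0.004 0.194 [[301. 358.]]
-0.004 0.219 [[282. 227.]]
-0.004 0.23 [[274. 168.]]
-0.004 0.24 [[267. 113.]]
0 0.169 min [233.31994974 442.90100557] max [434.3207458 538.6493919]
0 0.219 min [193.98678195 188.35843587] max [402.85034232 278.52443922]
-0.004 0.169 min [217.72542734 436.9804841 ] max [418.31182325 532.30072442]
-0.004 0.219 min [177.90665714 182.83261683] max [386.31728933 272.58034797]
```

Request:
arm_command(series="-0.008 0.035 -0.013 0.02 -0.003 -0.008 0;0 0 0 0.035 -0.003 -0.013 0;0 0 0 0.035 -0.003 -0.013 0;0 0 0 0.02 -0.002 -0.008 0;0 0 0 0.007 0 -0.003 0;0 0 0 0 0 0 0;0 0 0 0 0 0 0")

```text
time: 16.55
tool_pos: [0.545, -0.2192, 0.24]
ee_rot: [-1.559, 0.027, -0.031]
wrist_force: [-0.9, 0.2, -2.2]
width: 0.0177
```

Run:
```python
from h import *
to(0.55,-0.218,0.225,-2,1)
```

```text
t 16.55 pos [ 0.545  -0.2192  0.24  ] rot [-89.33   1.52  -1.8 ] F [-0.9  0.2 -2.2] M [-0.04 -0.11  0.03] w 0.0177 j6 -0.45
shift [0.0054 0.0149 0.0012] len 0.0159 rotvec [-0.0116  0.0033 -0.0266] /n [0.0054 0.0149 0.0012] [-0.0116  0.0033 -0.0266]
```

Request:
arm_command(series="-0.012 0.003 -0.027 0.005 0.006 0.001 0;0 0 0 0 0 0 0;0 0 0 0 0 0 0")

```text
time: 16.85
tool_pos: [0.5469, -0.2169, 0.233]
ee_rot: [-1.57, 0.002, -0.035]
wrist_force: [0.5, 0.5, -2.5]
width: 0.0177
```

Run:
```python
from h import *
to(0.55,-0.218,0.225,-2,1)
im=robot.snapshot('scene');crop(im,110,230,80,230,5,'s9.png')
t=robot.snapshot('top');crop(t,410,560,140,290,4,'t9.png')
```

```text
t 16.85 pos [ 0.5469 -0.2169  0.233 ] rot [-89.96   0.14  -2.  ] F [ 0.5  0.5 -2.5] M [-0.04 -0.05 -0.  ] w 0.0177 j6 -0.44
shift [ 0.0032  0.008  -0.001 ] len 0.0086 rotvec [-0.0007  0.0001 -0.0025] /n [ 0.0032  0.008  -0.001 ] [-0.0007  0.0001 -0.0025]
```

View pics/s9.png

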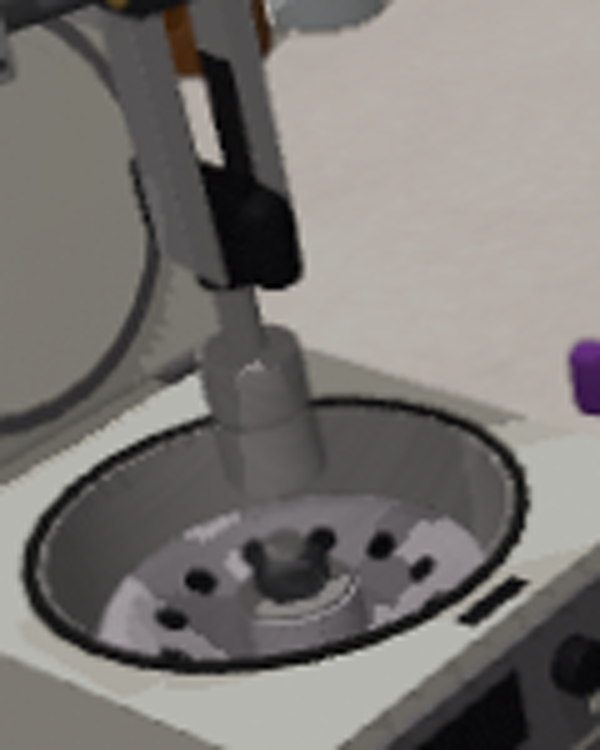

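Run:
```python
from h import *
s=pose('scene')
f=lambda X:((proj(s,X)-[110,80])*5).round(0)
th=np.linspace(0,6.28,200)
def ring(x,y,z,r): return f(np.c_[x+r*np.cos(th),y+r*np.sin(th),np.full(200,z)])
for dy in (0,-.002,-.004,-.006):
    P=ring(.5469,-.2169+dy,.1514,.018);print(dy,'c',f([[.5469,-.2169+dy,.1514]]),P.min(0),P.max(0))
    P=ring(.5469,-.2169+dy,.2014,.018);print('   top',P.min(0),P.max(0))
print('stud',f([[.55,-.2217,.124]]),'nut topcentre',f([[.55,-.2217,.118]]))
P=ring(.55,-.2217,.124,.005);print(P.min(0),P.max(0))
P=ring(.55,-.2217,.104,.0139);print('base',P.min(0),P.max(0))
im=cv2.imread('pics/s9.png');crop(im,180,380,430,640,4,'s9c.png')
```

```text
0 c [[287. 472.]] [236. 446.] [338. 499.]
   top [203. 323.] [310. 374.]
-0.002 c [[284. 471.]] [233. 445.] [335. 498.]
   top [200. 321.] [306. 372.]
-0.004 c [[280. 469.]] [229. 443.] [331. 496.]
   top [196. 320.] [303. 370.]
-0.006 c [[277. 467.]] [225. 441.] [328. 494.]
   top [193. 318.] [299. 369.]
stud [[288. 536.]] nut topcentre [[292. 550.]]
[274. 529.] [302. 544.]
base [261. 560.] [338. 603.]
```

View pics/s9c.png

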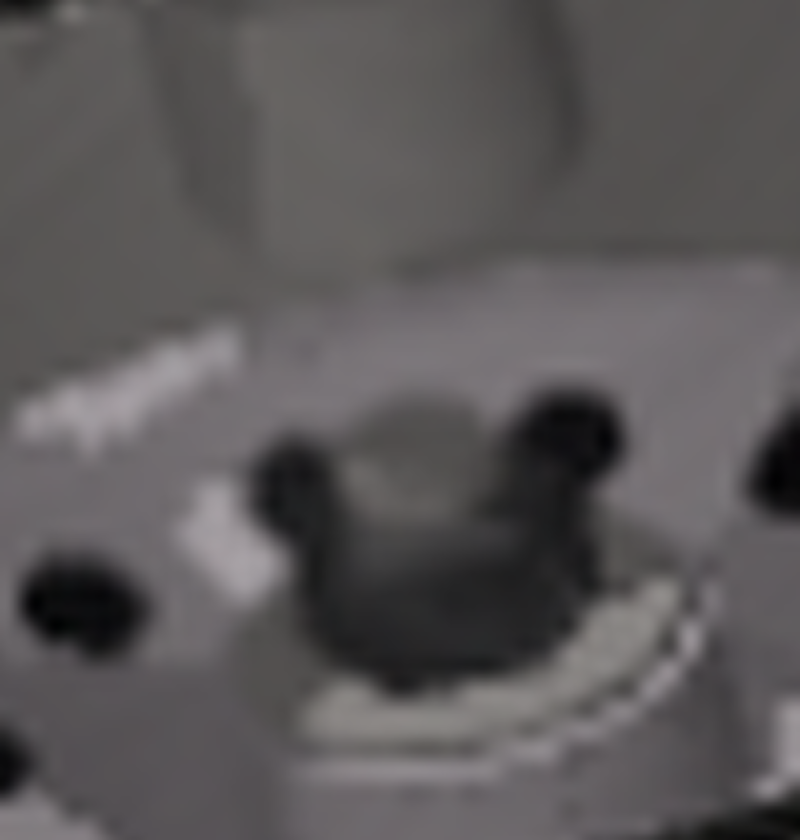

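View pics/t9.png

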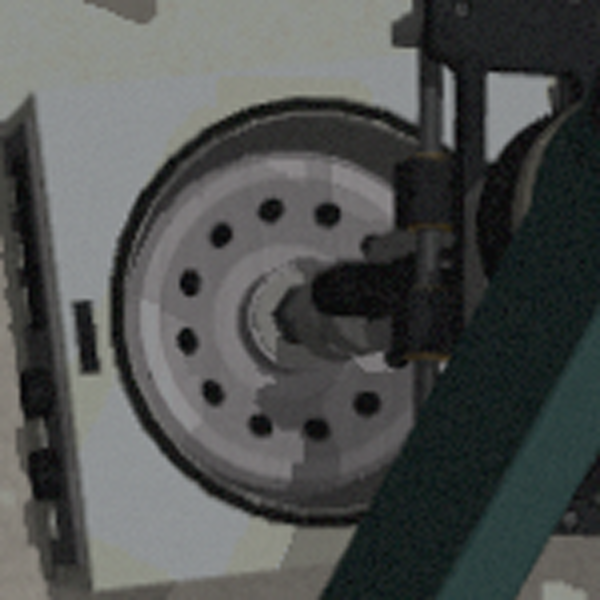

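Seen by the scene camera, the mouth should move about +1 mm in x and -2 mm in y to sit over the nut. The tool-based estimate agrees within 1.5 mm. Going down gently.

Request:
arm_command(series="0 0 0 0.002 0.008 -0.0015 0;0 0 0 0 0.008 0 0;0 0 0 0 0.005 0 0;0 0 0 0 0 0 0")

```text
time: 17.35
tool_pos: [0.549, -0.2191, 0.2111]
ee_rot: [-1.571, 0.001, -0.035]
wrist_force: [-0.4, 0.2, -2.5]
width: 0.0178
```

Run:
```python
from h import *
to(0.549,-0.2185,0.2,-2,1)
```

```text
t 17.35 pos [ 0.549  -0.2191  0.2111] rot [-9.00e+01  8.00e-02 -2.02e+00] F [-0.4  0.2 -2.5] M [-0.02 -0.02 -0.  ] w 0.0178 j6 -0.44
shift [-0.      0.0111  0.0006] len 0.0111 rotvec [-0.0001 -0.0003 -0.0014] /n [-0.      0.0111  0.0006] [-0.0001 -0.0003 -0.0014]
```

Request:
arm_command(series="0 0 0 0 0.005 0 0;0 0 0 0 0.004 0 0;0 0 0 0 0.004 0 0;0 0 0 0 0.004 0 0")

```text
time: 17.75
tool_pos: [0.5504, -0.2182, 0.1943]
ee_rot: [-1.569, -0.003, -0.034]
wrist_force: [1.3, 2.4, -0.4]
width: 0.0176
```

Run:
```python
from h import *
to(0.549,-0.2185,0.2,-2,1)
```

```text
t 17.75 pos [ 0.5504 -0.2182  0.1943] rot [-89.91  -0.14  -1.97] F [ 1.3  2.4 -0.4] M [ 0.55 -0.5   0.05] w 0.0176 j6 -0.44
shift [-0.0014 -0.0057 -0.0003] len 0.0059 rotvec [-0.0016  0.0005  0.0025] /n [-0.0014 -0.0057 -0.0003] [-0.0016  0.0005  0.0025]
```

Request:
arm_command(series="0 0 0 0.0005 0.004 0.001 0;0 0 0 0.0005 0.005 0 0;0 0 0 0 0.005 0 0")

```text
time: 18.05
tool_pos: [0.5518, -0.2181, 0.1851]
ee_rot: [-1.574, -0.006, -0.034]
wrist_force: [-5.9, 3.3, 27.8]
width: 0.0178
```

Run:
```python
from h import *
to(0.549,-0.2185,0.1856,-2,1)
```

```text
t 18.05 pos [ 0.5518 -0.2181  0.1851] rot [-90.16  -0.36  -1.98] F [-5.9  3.3 27.8] M [0.8  1.74 0.01] w 0.0178 j6 -0.44
shift [-0.0027 -0.0005 -0.0005] len 0.0028 rotvec [0.0027 0.0004 0.0063] /n [-0.0027 -0.0005 -0.0005] [0.0027 0.0004 0.0063]
```

It stopped at z=0.185 with 30 N, which is the depth for fully seated. It could instead have slipped in the grip, so I'm relaxing the push and looking.

Request:
arm_command(series="0 0 0 -0.001 -0.0005 0 0;0 0 0 0 0 0 0")

```text
time: 18.25
tool_pos: [0.5509, -0.2181, 0.1873]
ee_rot: [-1.575, -0.008, -0.034]
wrist_force: [0.6, 1.5, -1.1]
width: 0.0179
```

Run:
```python
from h import *
to(0.549,-0.2185,0.1856,-2,1)
im=robot.snapshot('scene');crop(im,110,230,80,230,5,'s10.png')
im=robot.snapshot('wrist');crop(im,200,500,150,400,2.5,'w10.png')
```

```text
t 18.25 pos [ 0.5509 -0.2181  0.1873] rot [-90.22  -0.48  -1.97] F [ 0.6  1.5 -1.1] M [ 0.26 -0.18  0.06] w 0.0179 j6 -0.44
shift [-0.0019  0.0016 -0.0005] len 0.0025 rotvec [0.0038 0.0005 0.0084] /n [-0.0019  0.0016 -0.0005] [0.0038 0.0005 0.0084]
```

View pics/s10.png

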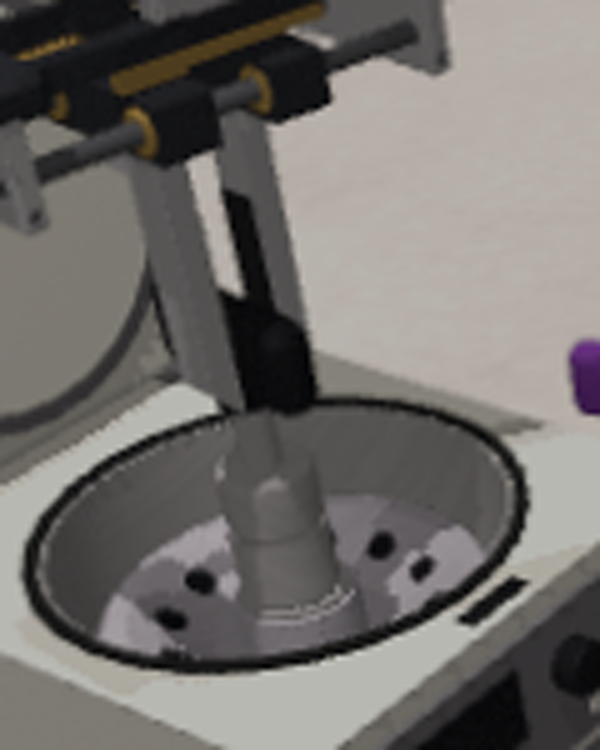

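View pics/w10.png

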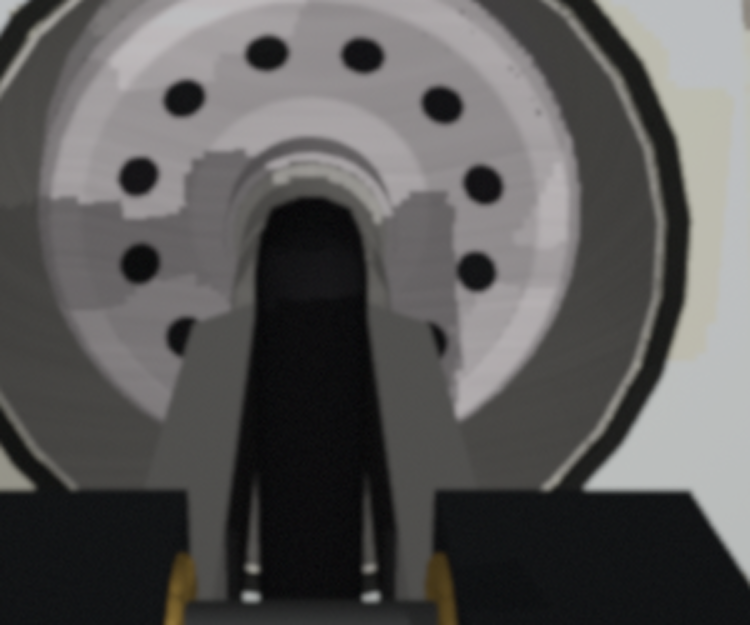

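Run:
```python
from h import *
s=pose('scene')
f=lambda X:((proj(s,X)-[110,80])*5).round(0)
th=np.linspace(0,6.28,200)
def ring(x,y,z,r): return f(np.c_[x+r*np.cos(th),y+r*np.sin(th),np.full(200,z)])
for z in (.104,.112,.118,.154,.162):
    P=ring(.55,-.2225,z,.018);print(z,P.min(0),P.max(0))
P=ring(.55,-.2225,.104,.021);print('r21',P.min(0),P.max(0))
im=cv2.imread('pics/s10.png');crop(im,200,400,430,640,4,'s10c.png')
to(0.55,-0.218,0.1856,-2,1)
```

```text
0.104 [249. 554.] [347. 609.]
0.112 [244. 536.] [343. 591.]
0.118 [240. 522.] [340. 577.]
0.154 [218. 439.] [320. 492.]
0.162 [212. 420.] [316. 473.]
r21 [241. 549.] [356. 613.]
t 18.35 pos [ 0.5508 -0.218   0.1864] rot [-90.19  -0.43  -1.97] F [ 0.5  1.  -0.9] M [ 0.18 -0.23 -0.01] w 0.018 j6 -0.44
shift [-0.0008  0.0008  0.    ] len 0.0011 rotvec [0.0034 0.0005 0.0074] /n [-0.0008  0.0008  0.    ] [0.0034 0.0005 0.0074]
```

View pics/s10c.png

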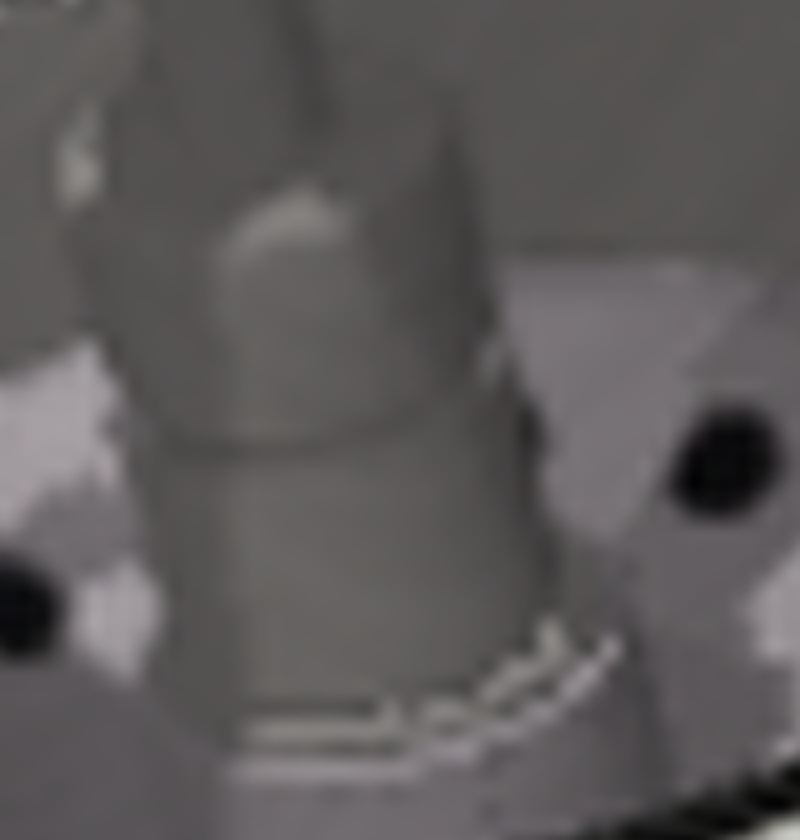

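```bash
cat > ov.py <<'E'
from h import *
def overlay(im,cam,base,tx,ty,name,x0,x1,y0,y1,sc,r=.018,h=.05):
    """base mouth centre, tilt as lateral displacement of axis per m (going up): tx,ty"""
    s=pose(cam); big=cv2.resize(im[y0:y1,x0:x1],None,fx=sc,fy=sc,interpolation=cv2.INTER_CUBIC)
    th=np.linspace(0,2*np.pi,60)
    ax=np.array([tx,ty,1.]);ax/=np.linalg.norm(ax); u=np.cross(ax,[0,1,0]);u/=np.linalg.norm(u);v=np.cross(ax,u)
    pts=np.vstack([np.array(base)+ax*k+r*(np.outer(np.cos(th),u)+np.outer(np.sin(th),v)) for k in (0,h)])
    P=(proj(s,pts)-[x0-.5,y0-.5])*sc-.5
    hull=cv2.convexHull(P.astype(np.float32)).astype(int)
    cv2.polylines(big,[hull],True,(0,0,255),1)
    cv2.imwrite('pics/'+name,big)
E
python3 - <<'E'
from ov import *
im=robot.snapshot('scene');cv2.imwrite('pics/s11raw.png',im)
overlay(im,'scene',[.55,-.2225,.104],0,0,'ov1.png',140,200,150,210,10)
to(.55,-.218,.186,-2)
E
```

```text
t 18.4 pos [ 0.5508 -0.218   0.1861] rot [-90.18  -0.4   -1.97] F [ 0.3  0.5 -1.6] M [ 0.22 -0.24  0.03] w 0.0181 j6 -0.44
shift [-0.0008  0.0001  0.    ] len 0.0008 rotvec [0.0031 0.0005 0.007 ] /n [-0.0008  0.0001  0.    ] [0.0031 0.0005 0.007 ]
```

View pics/ov1.png

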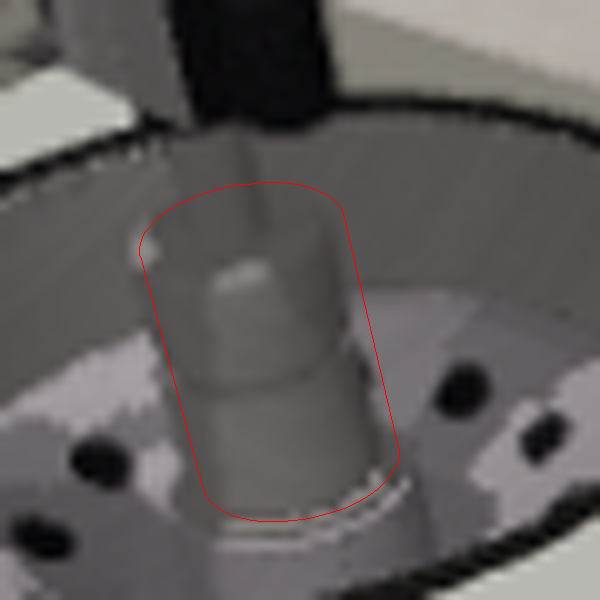

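Run:
```python
from ov import *
im=cv2.imread('pics/s11raw.png')
g=cv2.createCLAHE(4,(8,8)).apply(cv2.cvtColor(im,cv2.COLOR_BGR2GRAY)); im2=cv2.cvtColor(g,cv2.COLOR_GRAY2BGR)
overlay(im2,'scene',[.5515,-.2235,.104],0,0,'ov2.png',148,188,160,206,13)
```

```text
(no output)
```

View pics/ov2.png

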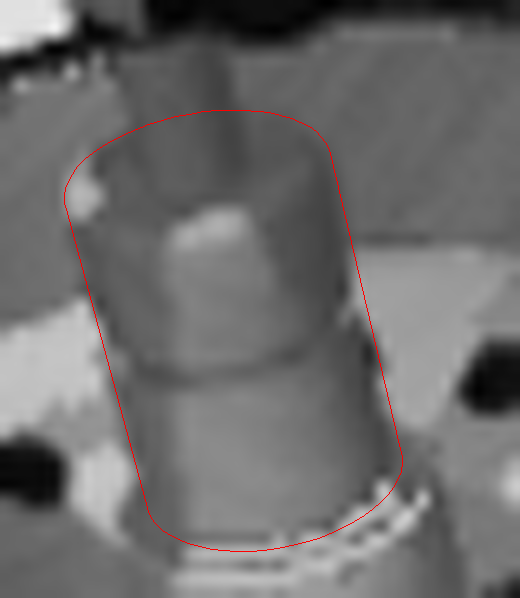

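With an upright cylinder drawn over it, the barrel fits, and its lower edge lies on the washer at z=0.104. I'll press lightly to seat it fully, then check once more, including the carrier.

Request:
arm_command(series="0.003 0 0.005 -0.0005 0.002 0 0;0 0 0 0 0.001 0 0")

```text
time: 18.6
tool_pos: [0.5509, -0.2182, 0.1853]
ee_rot: [-1.572, -0.004, -0.034]
wrist_force: [-1.9, 2.3, 4.2]
width: 0.018
```

Run:
```python
from h import *
to(.55,-.218,.1851,-2)
im=robot.snapshot('scene');cv2.imwrite('pics/s12.png',im)
to(.55,-.218,.1851,-2)
```

```text
t 18.6 pos [ 0.5509 -0.2182  0.1853] rot [-90.05  -0.24  -1.96] F [-1.9  2.3  4.2] M [0.44 0.41 0.  ] w 0.018 j6 -0.44
shift [-0.0009  0.0002  0.0002] len 0.001 rotvec [0.0009 0.0007 0.0042] /n [-0.0009  0.0002  0.0002] [0.0009 0.0007 0.0042]
t 18.65 pos [ 0.5509 -0.2182  0.1853] rot [-90.05  -0.24  -1.96] F [-0.7  2.2  5.8] M [0.41 0.29 0.  ] w 0.0178 j6 -0.44
shift [-0.0009  0.0002  0.0002] len 0.0009 rotvec [0.001  0.0006 0.0042] /n [-0.0009  0.0002  0.0002] [0.001  0.0006 0.0042]
```

View pics/s12.png

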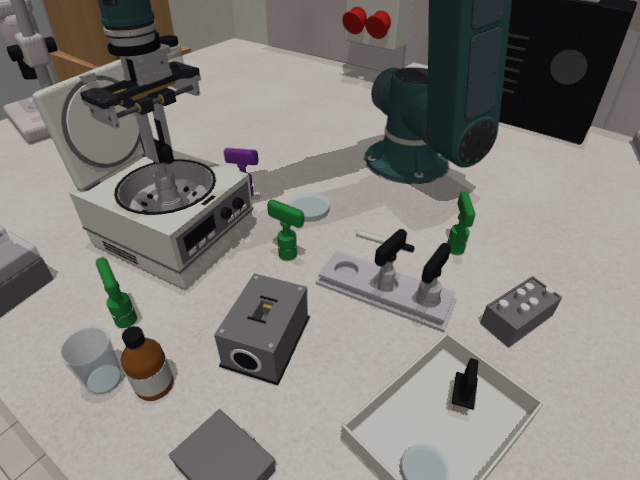

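The carrier stands in the tray at (465,385), the slot is empty, the look-alikes haven't moved, and the spanner is on the nut at (168,190). Handing in.

```bash
python3 -c "
from bench import robot
print(robot.close_job());o=robot.get_obs();print(o['time'],o['tool_pos'],o['wrist_force'],o['width'])"
```

```text
the job is handed in; nothing more can be done
None
the job is handed in; nothing more can be done
```

The fuse carrier is out of the supply box and standing in the free half of the tray. The first spanner I tried, from the stand's right-hand place (own −y), fits the nut. I left it gripped, upright and pressed lightly down on the nut at about 8 N. The job took 18.7 s.

**Last checks:**
- **Depth:** the tool stopped at z = 0.185 m, against 0.1856 m expected for fully down, in one push at about 30 N and again under the light push.
- **Scene camera:** the barrel's lower edge lies at the washer's level, and an upright cylinder drawn over the picture fits to within about 1.5°. Its middle lay 1 to 2 mm from where I had measured the nut, which is within the calibration.
- **Other things:** the slim and the other full-size spanner stay in the stand, and the look-alikes and glassware show no movement. I did not check engagement by turning the spanner.

**What went wrong on the way:**
- The first approach to the carrier came out about 17 mm off and was redone before gripping.
- While I carried the spanner over, the arm sagged and the barrel touched the centrifuge rim with about 8 N. It seemed a few degrees askew in the grip afterwards, but seating it on the nut left it upright.

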